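# Build up the bearing stack on the assembly stand

### The arm

A 6-joint arm with a two-finger parallel gripper is mounted at the origin on a cart in front of the work surface, level with it; the furniture and walls round the work are solid. World frame = base frame: x ahead of the robot, y to its left, z up, the work surface at z = 0. Lengths are in m, angles in rad, forces in N, time in s.
With the tool pointing down it reaches from about 0.35 to 0.975 m from the base axis. Payload 17.4 kg.
Tool frame: the origin (TCP) lies where the fingers leave the gripper's body, on its centre line; the fingertips stand 73 mm ahead of it and the grasp point (between the pads) lies 54 mm ahead of it; z points along the fingers, y is the direction in which the jaws open and shut (so a half turn about z gives the same grasp; the last joint's range is limited). The gripper opens to 85 mm and grips with 20 to 120 N. Pads are 22 mm wide; open, the fingers measure 114 mm over their backs; the gripper's body (76 mm by 85 mm) begins 54 mm behind the grasp point. The pads swing forward as they close: fully open they stand 13 mm farther back than shut.
Start: joints at [1.312, 0.116, 1.442, -0, 1.584, -0.038], TCP at [0.148, 0.659, 0.304] pointing down, gripper open.
Joint ranges: [-2.83, 2.83], [-0.83, 2.19], [0.07, 2.5], [-1.14, 4.28], [0.01, 3], [-2.97, 2.97]. Speed limits (rad/s): [1.89, 1.89, 2.22, 3.14, 3.14, 3.14].

### API

Orientations are given as a unit quaternion [x, y, z, w].
In Python, from station import arm, eyes gives the robot as it stands.
- The arm moves only by the tool arm_command, never from a script. Its argument "moves" is a list of rows, each an object with "gripper": the finger opening in mm, from 0 to 85.4; "slide": the shift along the tool's x, y, z in mm, a list of three; "turn": the turn about the tool's z in rad. A call has 1 to 10 rows; each row is the pose to reach, as a shift and turn from the pose measured when the call began, along the tool's axes at that moment; what a row does not reach only later rows make up. A row lasts 1/12 s, in which the tool goes at most 41.7 mm and 7.16 degrees, less where a joint would pass 70% of its speed; a pose out of reach is approached as far as the arm can. A call with a gripper value outside its range is refused whole. The fingers move at their own pace and stop on an object; the grip force is fixed at half the most. Time passes only in rows, so rows that repeat a pose let the fingers close. It gives the time, the measured TCP pose, the force and the opening at its end, in the units of the state.
- arm.read_state(): the state, without advancing time (a new reading comes with each control period).
- eyes.grab_frame(name): name is "scene" or "top" or "wrist"; returns a dict with "pixels" (400x640x3 uint8, red, green, blue), "camera_matrix" (3x3 intrinsics, pixels), "pose" (4x4, takes a point from camera to world coordinates). Camera axes: x right, y down, z forward; pixel columns grow to the right and rows downward; lengths in m; the calibration is good to about 2 mm. A picture is of the moment at which its call begins. There is no depth.
- arm.close_job(): hands the job in, once; it reports no verdict.
The state is a dict: "time_s": time; "joint_pos": joint angles; "qd": joint speeds; "joint_efforts": joint torques, N m; "eef_pos": TCP position; "ee_rot": TCP orientation; "ft_force": force on the tool from outside, world axes, zero at the start; "torque": the same for the moment, N m; "grip_width": finger opening in m.
Only numpy, scipy, OpenCV 4.12 (cv2) and the standard library are available. Lean on these libraries where they do the work, as an engineer would, in place of code of your own. Each camera call takes 0.05 s, during which the arm holds its last target. There are 200 camera calls.

### The job

Build up the bearing pack on the post of the blue assembly stand, from the bottom up: the large ball bearing, then the brass spacer, then the small ball bearing, and the black seal ring centred on top. Lower each one over the post and let it go only when it lies flat on what is below; do not let it drop. Leave the toothed gear that lies among them where it is.

Things in the scene. Friction and masses are not known exactly. Their poses are not given: they have to be found in the camera images.
- stand: Assembly stand, fixed to the bench: blue round base 90 mm across and 10 mm thick with three dark screw heads, on it a steel hub 40 mm across whose flat top (the shoulder) is 30 mm above the bench, and from that a slim upright post, 10 mm thick, 48 mm high above the shoulder, its last 12 mm tapering to a 3.6 mm tip 78 mm above the bench. Origin: centre of the underside, z up.
- seat (a point): Centre of the stand's shoulder (30 mm above the bench), on the post's axis: where the underside of the first part comes to rest. z up.
- large_bearing: The larger of the two steel ball bearings, lying flat: 62 mm across, 16 mm high, bore 20 mm. Origin: centre of its underside; z along its axis, up.
- spacer: Plain brass spacer ring, lying flat: 40 mm across, 12 mm high, bore 20 mm. Origin: centre of its underside; z along its axis, up.
- small_bearing: The smaller of the two steel ball bearings, lying flat: 52 mm across, 15 mm high, bore about 18 mm. Origin: centre of its underside; z along its axis, up.
- seal: Black rubber shaft seal ring, rigid, lying flat: 68 mm across, 9 mm high, opening 42 mm. Origin: centre of its underside; z along its axis, up.
- gear: Steel spur gear with teeth round its rim, 60 mm across, 28 mm high, lying flat. Not part of the stack: to be left alone. Origin: centre of its underside.
Not all that is in view belongs to the job. Leave any pink look-alike of the small_bearing alone.

How it is judged:
By the outcome, as a careful person would: the job done as asked, in the order asked, and still so for the second after the job is handed in, with the robot touching nothing.
It also fails if it takes over 112 s, if anything falls off the work surface, if the arm or the gripper's body presses on something with over 40 N, if the wrist force passes 120 N, or if a joint passes its speed limit or range.

## Working session

There is one attempt and no reset: what is moved stays moved. The work goes in short steps, Python scripts to look and compute and a tool call to move; the robot and the scene stay as the last step left them, time stands still between calls to the robot, and variables do not carry over. Pictures are saved under pics/ and viewed, about 12 in all and at most 16, crops included, and the job is handed in when it is done.

Besides the shell and the picture viewer there is one more tool, called after "Request:" as a command line: name --argument value ..., lists and objects as JSON in quotes. arm_command: Moves the arm, as the interface text tells. Its arguments: {"type":"object","properties":{"moves":{"type":"array","items":{"type":"object","properties":{"gripper":{"type":"number"},"slide":{"type":"array","items":{"type":"number"}},"turn":{"type":"number"}}}}},"required":["moves"]}

```bash
mkdir -p pics; ls
cat > h.py <<'E'
import numpy as np, cv2
from station import arm, eyes
def grab(n, save=None):
    f=eyes.grab_frame(n); 
    if save: cv2.imwrite(f'pics/{save}.png', f['pixels'][:,:,::-1])
    return f
def ray(f,uv):
    K=np.array(f['camera_matrix']);T=np.array(f['pose'])
    d=T[:3,:3]@np.linalg.solve(K,[uv[0],uv[1],1.]); return T[:3,3],d
def plane(f,uv,z):
    o,d=ray(f,uv); return o+d*(z-o[2])/d[2]
def tri(f1,p1,f2,p2):
    (o1,d1),(o2,d2)=ray(f1,p1),ray(f2,p2)
    s=np.linalg.lstsq(np.c_[d1,-d2],o2-o1,rcond=None)[0]
    a,b=o1+s[0]*d1,o2+s[1]*d2; return (a+b)/2,np.linalg.norm(a-b)
def proj(f,p):
    K=np.array(f['camera_matrix']);T=np.linalg.inv(np.array(f['pose']))
    q=K@(T[:3,:3]@np.asarray(p,float)+T[:3,3]); return q[:2]/q[2]
E
python3 - <<'E'
from h import *
np.set_printoptions(precision=4,suppress=True)
for n in ('scene','top','wrist'):
    f=grab(n,n+'0'); print(n,np.array(f['camera_matrix'])[0],np.array(f['pose']))
print(arm.read_state())
E
```

```text
pics
scene [514.5105   0.     318.4719] [[-0.761  -0.2955  0.5775 -0.3923]
 [-0.6487  0.3556 -0.6729  1.1922]
 [-0.0065 -0.8867 -0.4623  0.7101]
 [ 0.      0.      0.      1.    ]]
top [442.4223   0.     319.918 ] [[-0.0279 -0.9846  0.1728  0.1603]
 [-0.9995  0.0248 -0.0203  0.2226]
 [ 0.0157 -0.1732 -0.9848  1.5123]
 [ 0.      0.      0.      1.    ]]
wrist [298.4229   0.     317.1873] [[ 0.2201  0.9363  0.2735  0.0792]
 [ 0.9755 -0.2108 -0.0635  0.6738]
 [-0.0018  0.2808 -0.9598  0.3724]
 [ 0.      0.      0.      1.    ]]
{'time_s': 0.15, 'joint_pos': array([ 1.3122,  0.1164,  1.4421,  0.    ,  1.584 , -0.0378]), 'qd': array([-0.0002, -0.0031, -0.0029, -0.0007,  0.0007, -0.0019]), 'joint_efforts': array([  0.0002, -73.2511, -63.2838,   0.    ,   0.005 ,  -0.    ]), 'eef_pos': array([0.1478, 0.6586, 0.3034]), 'ee_rot': array([ 0.1102,  0.9939, -0.0004, -0.0001]), 'ft_force': array([-0.5473,  0.6662,  0.607 ]), 'torque': array([-0.0314,  0.0161, -0.0264]), 'grip_width': 0.08531093303217277}
```

View pics/top0.png

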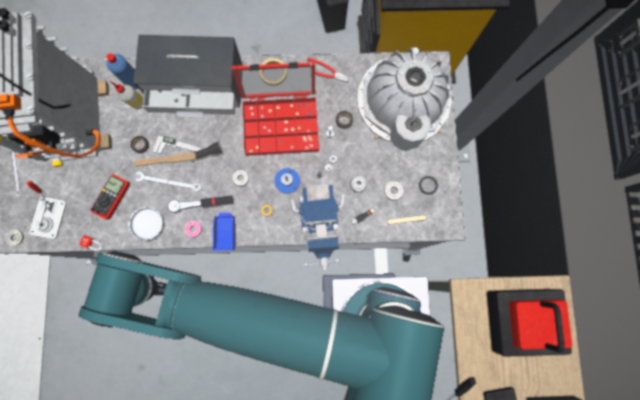

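View pics/scene0.png

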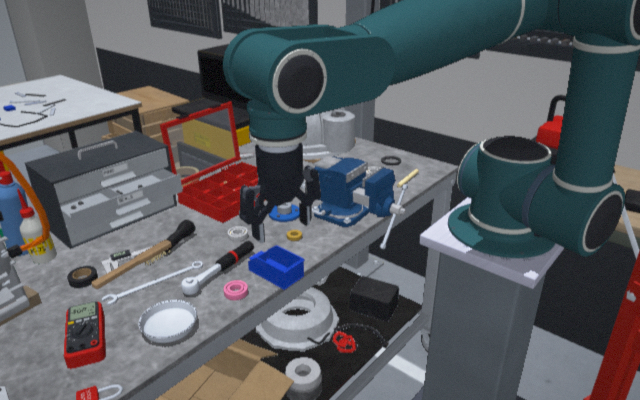

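Top view: the stand is at (287,180). Ring-like candidates are (240,178), (359,184), (394,190), black (428,185), black (344,119), black (140,144), brass (266,210), pink (193,228) and grey (14,238). I'll compute sizes and look closer.

Run:
```python
from h import *
np.set_printoptions(precision=3,suppress=True)
f=grab('top'); im=f['pixels']
for p in [(287,180),(240,178),(359,184),(394,190),(428,185),(344,119),(140,144),(266,210),(193,228),(14,238)]:
    print(p,plane(f,p,.012)[:2], 'mm/px',1e3*np.linalg.norm(plane(f,(p[0]+1,p[1]),.012)-plane(f,p,.012)))
a=cv2.resize(im[160:225,220:445],None,fx=3.5,fy=3.5,interpolation=cv2.INTER_CUBIC)
b=cv2.resize(im[100:165,120:360],(788,228),interpolation=cv2.INTER_CUBIC)
cv2.imwrite('pics/crop0.png',np.vstack([a,b[:, :a.shape[1]] if b.shape[1]>=a.shape[1] else cv2.resize(b,(a.shape[1],228))])[:,:,::-1])
```

```text
(287, 180) [0.494 0.304] mm/px 3.4624072191563036
(240, 178) [0.505 0.466] mm/px 3.4533712343044667
(359, 184) [0.474 0.055] mm/px 3.474996102071187
(394, 190) [ 0.449 -0.066] mm/px 3.475464825063289
(428, 185) [ 0.464 -0.185] mm/px 3.4910854216968454
(344, 119) [0.711 0.098] mm/px 3.564096954547491
(140, 144) [0.635 0.815] mm/px 3.475237917310307
(266, 210) [0.391 0.377] mm/px 3.4162132417078936
(193, 228) [0.335 0.625] mm/px 3.3745617952093725
(14, 238) [0.317 1.221] mm/px 3.3192978243455715
```

View pics/crop0.png

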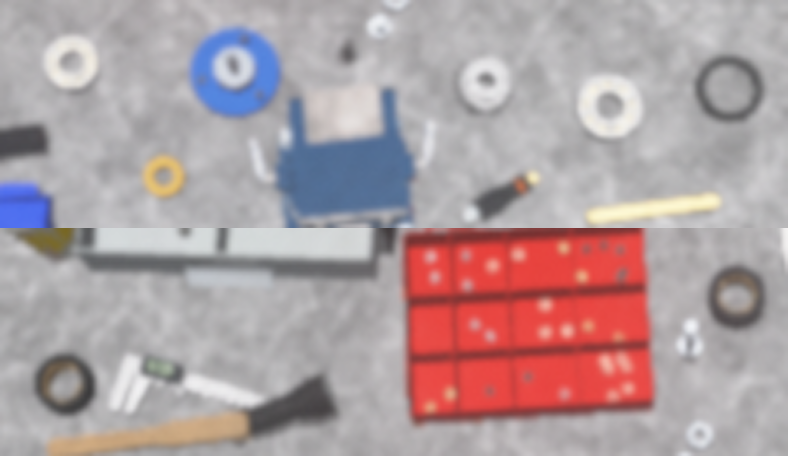

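Choices: large bearing (394,190) ≈63 mm, small bearing (240,178) ≈54 mm, spacer (266,210) and seal (428,185). The darker grey thing at (359,184) is probably the gear, (344,119) and (140,144) look like tape rolls, and the pink ring is a decoy. I'll check with the wrist camera, starting above the stand, spacer and small bearing.

```bash
cat >> h.py <<'E'
from scipy.spatial.transform import Rotation as R
np.set_printoptions(precision=4,suppress=True)
def slide(x,y,z):
    s=arm.read_state(); r=R.from_quat(s['ee_rot'])
    return r.inv().apply(np.array([x,y,z])-s['eef_pos'])*1e3
E
python3 -c "
from h import *
print(slide(.47,.40,.30))"
```

```text
[-370.9619 -181.7141    3.5676]
```

Request:
arm_command --moves '[{"slide": [-371, -182, 4]}, {"slide": [-371, -182, 4]}, {"slide": [-371, -182, 4]}, {"slide": [-371, -182, 4]}, {"slide": [-371, -182, 4]}, {"slide": [-371, -182, 4]}, {"slide": [-371, -182, 4]}, {"slide": [-371, -182, 4]}, {"slide": [-371, -182, 4]}, {"slide": [-371, -182, 4]}]'

```text
invalid input at $.moves[0]: expected keys gripper, slide, turn
```

Request:
arm_command --moves '[{"slide": [0, 0, 0]}, {"slide": [0, 0, 0]}]'

```text
invalid input at $.moves[0]: expected keys gripper, slide, turn
```

```bash
python3 -c "
from h import *
f=grab('wrist','w1'); print(arm.read_state()['eef_pos'],arm.read_state()['time_s'],f['pose'])"
```

```text
[0.1478 0.6586 0.3036] 0.25 [[ 0.2201  0.9363  0.2736  0.0792]
 [ 0.9755 -0.2109 -0.0631  0.6738]
 [-0.0014  0.2808 -0.9598  0.3727]
 [ 0.      0.      0.      1.    ]]
```

View pics/w1.png

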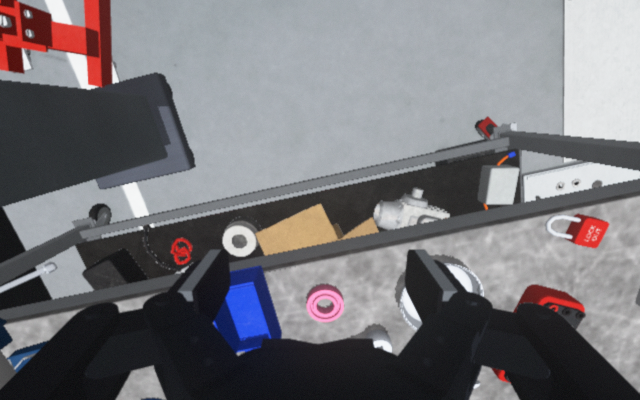

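The move was refused because every row needs all three keys, so this shows the start view. The pink ring is at (325,302), and points below the TCP fall near row 185.

Request:
arm_command --moves '[{"slide": [-327, -212, 4], "turn": 0, "gripper": 85}, {"slide": [-327, -212, 4], "turn": 0, "gripper": 85}, {"slide": [-327, -212, 4], "turn": 0, "gripper": 85}, {"slide": [-327, -212, 4], "turn": 0, "gripper": 85}, {"slide": [-327, -212, 4], "turn": 0, "gripper": 85}, {"slide": [-327, -212, 4], "turn": 0, "gripper": 85}, {"slide": [-327, -212, 4], "turn": 0, "gripper": 85}, {"slide": [-327, -212, 4], "turn": 0, "gripper": 85}, {"slide": [-327, -212, 4], "turn": 0, "gripper": 85}, {"slide": [-327, -212, 4], "turn": 0, "gripper": 85}]'

```text
time_s: 1.08
eef_pos: [0.423, 0.3768, 0.2997]
ee_rot: [0.111, 0.994, -0.001, 0.0]
ft_force: [-0.7, 0.3, 0.6]
grip_width: 0.085
```

Request:
arm_command --moves '[{"slide": [0, 0, 0], "turn": 0, "gripper": 85}, {"slide": [0, 0, 0], "turn": 0, "gripper": 85}]'

```text
time_s: 1.25
eef_pos: [0.4236, 0.3761, 0.2996]
ee_rot: [0.112, 0.994, -0.001, 0.0]
ft_force: [0.7, 0.3, 0.3]
grip_width: 0.0849
```

```bash
python3 -c "
from h import *
f=grab('wrist','w2'); print(arm.read_state()['eef_pos'],arm.read_state()['time_s'],f['pose'])"
```

```text
[0.4229 0.3769 0.2997] 1.3 [[ 0.2246  0.9351  0.2741  0.355 ]
 [ 0.9744 -0.215  -0.065   0.3917]
 [-0.0018  0.2816 -0.9595  0.3688]
 [ 0.      0.      0.      1.    ]]
```

View pics/w2.png

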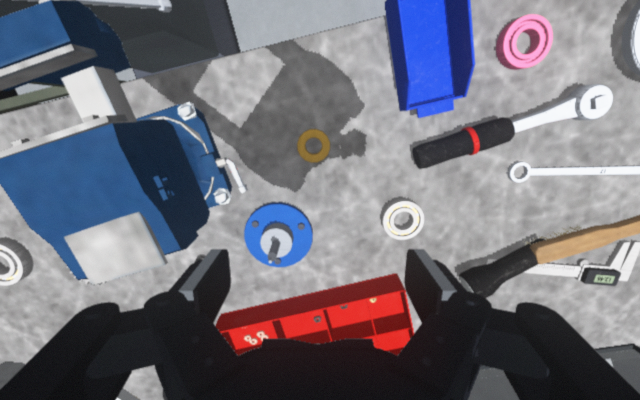

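Wrist view: the stand base is at (279,235), its hub at (276,242), the brass spacer at (314,146) and the small bearing at (404,219). All match the descriptions. The vise is left of the stand with its anvil corner at (163,270).

```bash
cat >> h.py <<'E'
def ell(f,p,half,mask):
    """ellipse fitted to the outer contour of mask near pixel p"""
    u,v=map(int,p); y0,x0=max(v-half,0),max(u-half,0)
    roi=f['pixels'][y0:v+half,x0:u+half]
    roi=cv2.resize(roi,None,fx=4,fy=4,interpolation=cv2.INTER_CUBIC)
    m=mask(cv2.cvtColor(roi,cv2.COLOR_RGB2HSV).astype(int)).astype(np.uint8)*255
    m=cv2.morphologyEx(m,cv2.MORPH_CLOSE,np.ones((5,5)))
    cs,_=cv2.findContours(m,cv2.RETR_EXTERNAL,cv2.CHAIN_APPROX_NONE)
    c=max(cs,key=cv2.contourArea); c=cv2.convexHull(c)
    e=cv2.fitEllipse(c); 
    return np.array([e[0][0]/4+x0-.375,e[0][1]/4+y0-.375]),np.array(e[1])/4
blue=lambda h:(abs(h[...,0]-108)<12)&(h[...,1]>130)&(h[...,2]>70)
brass=lambda h:(abs(h[...,0]-20)<10)&(h[...,1]>90)
light=lambda h:(h[...,2]>195)
E
python3 - <<'E'
from h import *
f=grab('wrist'); t=eyes.grab_frame('top')
for n,p,hf,m,z in [('base',(279,235),45,blue,.010),('spacer',(314,146),24,brass,.012),('small',(404,219),30,light,.015)]:
    c,a=ell(f,p,hf,m); print(n,c,a,plane(f,c,z)[:2])
    o=plane(f,c,z)
    print('   size mm',a*1e3*(f['pose'][2][3]-z)/298/.96)
print('vise corner',tri(f,(163,270),t,(306.6,186.3)))
E
```

```text
base [277.359  235.1028] [63.4542 68.0795] [0.4916 0.3072]
   size mm [79.5898 85.3913]
spacer [312.6233 146.1367] [32.9453 33.6026] [0.3903 0.3779]
   size mm [41.0926 41.9124]
small [401.1423 222.7132] [37.8731 48.3477] [0.5082 0.4653]
   size mm [46.8419 59.7969]
vise corner (array([0.446 , 0.2363, 0.1442]), np.float64(0.006775244302629687))
```

```bash
python3 -c "
from h import *
print(slide(.492,.307,.23))"
```

```text
[-83.4866 -53.4165  69.7755]
```

Request:
arm_command --moves '[{"slide": [-83, -53, 70], "turn": 0, "gripper": 85}, {"slide": [-83, -53, 70], "turn": 0, "gripper": 85}, {"slide": [-83, -53, 70], "turn": 0, "gripper": 85}, {"slide": [-83, -53, 70], "turn": 0, "gripper": 85}, {"slide": [-83, -53, 70], "turn": 0, "gripper": 85}]'

```text
time_s: 1.82
eef_pos: [0.4913, 0.3076, 0.2285]
ee_rot: [0.111, 0.994, -0.001, -0.001]
ft_force: [0.0, 0.6, 0.4]
grip_width: 0.0852
```

Run:
```python
from h import *
f=grab('wrist','w3'); print(arm.read_state()['eef_pos'],arm.read_state()['qd'])
im=f['pixels']
cv2.imwrite('pics/w3c.png',cv2.resize(im[80:280,200:440],None,fx=3,fy=3,interpolation=cv2.INTER_CUBIC)[:,:,::-1])
c,a=ell(f,proj(f,(.492,.307,.01)),65,blue); print(c,a,plane(f,c,.01))
```

```text
[0.4911 0.3083 0.2298] [ 0.0187 -0.0181 -0.0174  0.0011  0.0036  0.001 ]
[317.7185 187.6425] [86.4675 88.548 ] [0.4921 0.3069 0.01  ]
```

View pics/w3c.png

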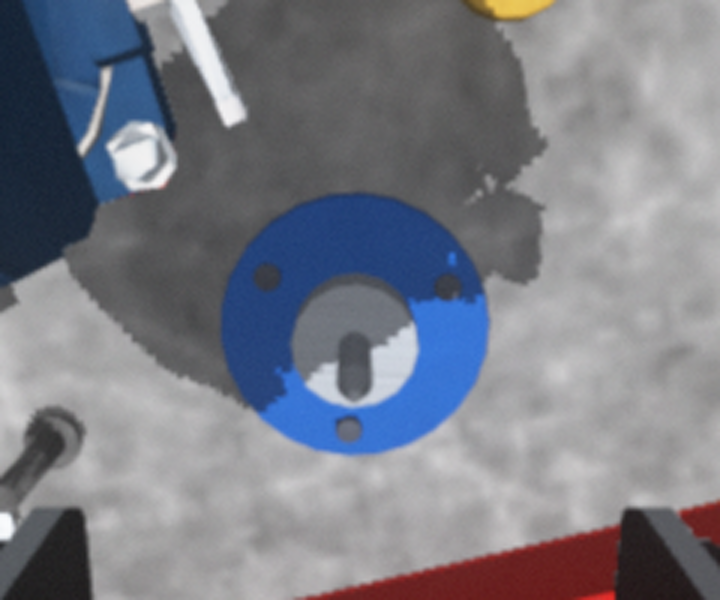

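Crop: the base is centred at (355,325), the hub at (355,341), and the post tip is near (354,392). A vise handle end shows at (235,110), i.e. full-image px (278,117). Next I triangulate the heights.

Run:
```python
from h import *
f=grab('wrist')
P=np.array(f['pose']); 
# w2 pose recorded
g=dict(f); g['pose']=np.array([[0.2246,0.9351,0.2741,0.355],[0.9744,-0.215,-0.065,0.3917],[-0.0018,0.2816,-0.9595,0.3688],[0,0,0,1]])
print('handle',tri(g,(240,190),f,(278,117)))
print('hub',tri(g,(276.5,241.5),f,(318.3,193.7)))
print('tip',tri(g,(271.5,262),f,(318.2,211)))
print('base',tri(g,(277.36,235.1),f,(317.72,187.64)))
c=np.array([.4921,.3069])
for z in (.03,.078): print(z,proj(f,[*c,z]))
print(plane(f,(318.3,193.7),.03),plane(f,(318.2,211),.078))
print(arm.read_state()['eef_pos'])
print(slide(.449-.01,-.066,.29))
```

```text
handle (array([0.4176, 0.2901, 0.0471]), np.float64(0.003500211161653423))
hub (array([0.4934, 0.3078, 0.029 ]), np.float64(0.0009278064201459243))
tip (array([0.4948, 0.308 , 0.0782]), np.float64(0.000746984492654259))
base (array([0.491 , 0.3077, 0.0145]), np.float64(0.0011470421564034423))
0.03 [316.6514 192.5062]
0.078 [316.44   208.3621]
[0.4936 0.3081 0.03  ] [0.4945 0.3078 0.078 ]
[0.4911 0.3087 0.2306]
[ -31.462  -377.0272  -59.3558]
```

The axis is ≈(0.4935, 0.3078), with the shoulder at 29 mm and the tip at 78 mm, which agrees with the text. Next is the large bearing, passing high over the vise.

Request:
arm_command --moves '[{"slide": [0, 0, -70], "turn": 0, "gripper": 85}, {"slide": [0, -30, -70], "turn": 0, "gripper": 85}, {"slide": [-31, -377, -60], "turn": 0, "gripper": 85}, {"slide": [-31, -377, -60], "turn": 0, "gripper": 85}, {"slide": [-31, -377, -60], "turn": 0, "gripper": 85}, {"slide": [-31, -377, -60], "turn": 0, "gripper": 85}, {"slide": [-31, -377, -60], "turn": 0, "gripper": 85}, {"slide": [-31, -377, -60], "turn": 0, "gripper": 85}, {"slide": [-31, -377, -60], "turn": 0, "gripper": 85}, {"slide": [-31, -377, -60], "turn": 0, "gripper": 85}]'

```text
time_s: 2.75
eef_pos: [0.4398, -0.0512, 0.2927]
ee_rot: [0.109, 0.994, -0.0, 0.002]
ft_force: [1.1, -0.2, -0.0]
grip_width: 0.0852
```

Request:
arm_command --moves '[{"slide": [0, 0, 0], "turn": 0, "gripper": 85}, {"slide": [0, 0, 0], "turn": 0, "gripper": 85}, {"slide": [0, 0, 0], "turn": 0, "gripper": 85}]'

```text
time_s: 3.0
eef_pos: [0.44, -0.0503, 0.2937]
ee_rot: [0.109, 0.994, 0.0, 0.003]
ft_force: [-0.3, -0.3, 0.5]
grip_width: 0.0848
```

Run:
```python
from h import *
f=grab('wrist','w4'); s=arm.read_state(); print(s['eef_pos'],s['ee_rot'])
np.savez('v4.npz',pose=f['pose'],pix=f['pixels'])
for n,q in [('large',(.449,-.066,.016)),('gear',(.474,.055,.028)),('seal',(.464,-.185,.009))]: print(n,proj(f,q))
print(slide(.449,-.066,.2))
```

```text
[ 0.44   -0.0499  0.2934] [0.1083 0.9941 0.     0.0026]
large [306.3151 183.3644]
gear [413.1941 184.1541]
seal [216.799  213.5657]
[-11.7466 -13.8698  93.4788]
```

View pics/w4.png

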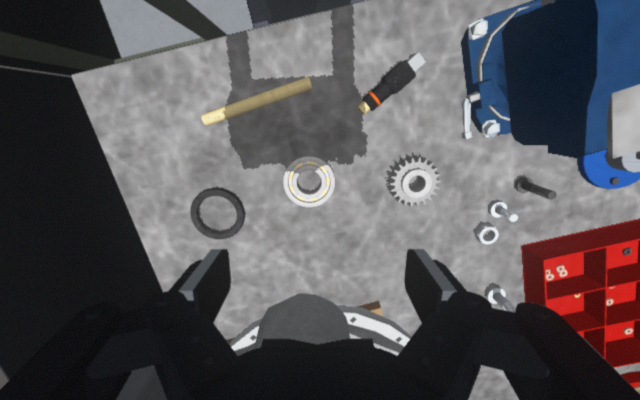

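The large bearing is at (309,182), the toothed gear at (414,180) and the seal at (217,213). All identities are confirmed. Now lower for the bearing.

Request:
arm_command --moves '[{"slide": [-12, -14, 100], "turn": 0, "gripper": 85}, {"slide": [-12, -14, 100], "turn": 0, "gripper": 85}, {"slide": [-12, -14, 100], "turn": 0, "gripper": 85}, {"slide": [-12, -14, 100], "turn": 0, "gripper": 85}, {"slide": [-12, -14, 100], "turn": 0, "gripper": 85}, {"slide": [-12, -14, 100], "turn": 0, "gripper": 85}]'

```text
time_s: 3.55
eef_pos: [0.45, -0.0652, 0.1955]
ee_rot: [0.107, 0.994, -0.0, 0.004]
ft_force: [0.8, 0.7, 0.6]
grip_width: 0.0849
```

```bash
cat >> h.py <<'E'
def circ(f,p,rmm,z,rng=.12,k=4):
    """circle of known-ish radius near pixel p: Hough on the top plane rectified at height z (k px/mm)"""
    c=plane(f,p,z)[:2]; H=80
    src=np.float32([proj(f,[c[0]+a,c[1]+b,z]) for a,b in ((-.08,-.08),(.08,-.08),(.08,.08),(-.08,.08))])
    dst=np.float32([(0,0),(2*H*k,0),(2*H*k,2*H*k),(0,2*H*k)])
    w=cv2.warpPerspective(f['pixels'],cv2.getPerspectiveTransform(src,dst),(2*H*k,2*H*k),flags=cv2.INTER_CUBIC)
    g=cv2.GaussianBlur(cv2.cvtColor(w,cv2.COLOR_RGB2GRAY),(0,0),k*.7)
    h=cv2.HoughCircles(g,cv2.HOUGH_GRADIENT_ALT,1.5,20,param1=120,param2=.5,minRadius=int(rmm*k*(1-rng)),maxRadius=int(rmm*k*(1+rng)))
    h=[] if h is None else h[0]
    return [(c+(np.array([x,y])/k-H)/1e3,r/k) for x,y,r in h],w
E
python3 - <<'E'
from h import *
f=grab('wrist','w5'); s=arm.read_state(); print(s['eef_pos'],s['ee_rot'])
g=dict(f); v=np.load('v4.npz'); g['pose']=v['pose'];g['pixels']=v['pix']
p=proj(f,(.449,-.066,.016)); print(p)
for ff in (g,f):
    r,w=circ(ff,proj(ff,(.449,-.066,.016)),31,.016); print(r)
    r2,_=circ(ff,proj(ff,(.449,-.066,.016)),10,.016,.3); print(' bore',r2)
u,vv=map(int,p)
cv2.imwrite('pics/w5c.png',np.hstack([cv2.resize(f['pixels'][vv-60:vv+60,u-60:u+60],(480,480),interpolation=cv2.INTER_CUBIC)])[:,:,::-1])
E
```

```text
[ 0.45   -0.0654  0.1957] [ 0.1076  0.9942 -0.      0.0039]
[316.468  194.8706]
[]
 bore []
[(array([ 0.4463, -0.0624]), np.float32(30.658882))]
 bore []
```

View pics/w5c.png

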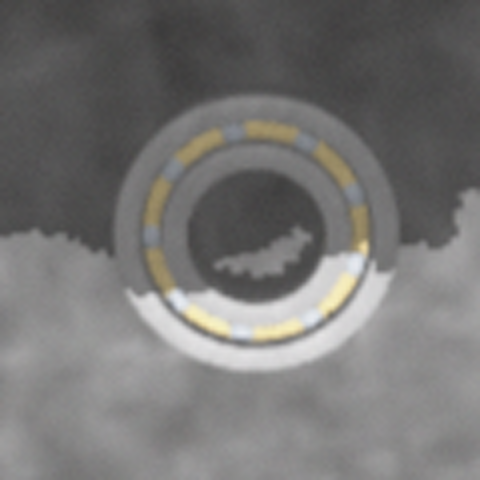

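The bearing has its rim at crop x 113–400, y 95–372, so its centre is px (320.1,192.4), in agreement with Hough. It is a ball bearing with a gold cage.

Run:
```python
from h import *
f=grab('wrist'); g=dict(f); v=np.load('v4.npz'); g['pose']=v['pose'];g['pixels']=v['pix']
print(tri(f,(320.1,192.4),g,(309,182)),plane(f,(320.1,192.4),.016),proj(g,(.4465,-.0624,.016)))
t=np.array([.4465,-.0624])
print(slide(*t,.077)); s=arm.read_state(); print(R.from_quat(s['ee_rot']).as_matrix())
```

```text
(array([ 0.4497, -0.0631,  0.0085]), np.float64(5.497269016254551e-06)) [ 0.4477 -0.0627  0.016 ] [308.7841 180.7238]
[  5.026    2.3452 118.5596]
[[-0.9767  0.2144  0.008 ]
 [ 0.2144  0.9767 -0.001 ]
 [-0.008   0.0007 -1.    ]]
```

Request:
arm_command --moves '[{"slide": [4, 2, 60], "turn": 0, "gripper": 85}, {"slide": [4, 2, 80], "turn": 0, "gripper": 85}, {"slide": [4, 2, 105], "turn": 0, "gripper": 85}, {"slide": [4, 2, 119], "turn": 0, "gripper": 85}, {"slide": [4, 2, 119], "turn": 0, "gripper": 85}, {"slide": [4, 2, 119], "turn": 0, "gripper": 85}]'

```text
time_s: 4.15
eef_pos: [0.4479, -0.0628, 0.0776]
ee_rot: [0.108, 0.994, -0.0, 0.004]
ft_force: [-0.1, 0.5, 1.1]
grip_width: 0.0852
```

Run:
```python
from h import *
f=grab('wrist'); s=arm.read_state(); print(s['eef_pos'],s['ft_force'])
cv2.imwrite('pics/w6.png',f['pixels'][100:400,120:520][:,:,::-1])
```

```text
[ 0.4483 -0.063   0.0783] [0.0571 0.5531 0.8146]
```

View pics/w6.png

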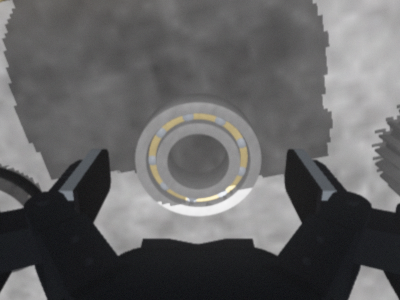

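The bearing is centred between the fingers at crop (198,158). The tip scale suggests the open tips are about 20 mm above the bench, so I go 7 mm lower and close.

Request:
arm_command --moves '[{"slide": [0, 0, 7], "turn": 0, "gripper": 85}, {"slide": [0, 0, 7], "turn": 0, "gripper": 58}, {"slide": [0, 0, 7], "turn": 0, "gripper": 58}, {"slide": [0, 0, 7], "turn": 0, "gripper": 58}, {"slide": [0, 0, 7], "turn": 0, "gripper": 58}, {"slide": [0, 0, 7], "turn": 0, "gripper": 58}, {"slide": [0, 0, 7], "turn": 0, "gripper": 58}, {"slide": [0, 0, 7], "turn": 0, "gripper": 58}, {"slide": [0, 0, 7], "turn": 0, "gripper": 58}, {"slide": [0, 0, 7], "turn": 0, "gripper": 58}]'

```text
time_s: 5.03
eef_pos: [0.4487, -0.063, 0.0726]
ee_rot: [0.108, 0.994, -0.0, 0.005]
ft_force: [-5.1, 2.0, 10.3]
grip_width: 0.0592
```

Request:
arm_command --moves '[{"slide": [0, 0, -1], "turn": 0, "gripper": 45}, {"slide": [0, 0, -1], "turn": 0, "gripper": 45}, {"slide": [0, 0, -1], "turn": 0, "gripper": 45}, {"slide": [0, 0, -1], "turn": 0, "gripper": 45}]'

```text
time_s: 5.37
eef_pos: [0.4486, -0.063, 0.0735]
ee_rot: [0.108, 0.994, -0.0, 0.005]
ft_force: [-0.4, 0.1, -3.7]
grip_width: 0.0584
```

Run:
```python
from h import *
f=grab('wrist'); s=arm.read_state(); print(s['eef_pos'],s['ft_force'],s['grip_width'])
cv2.imwrite('pics/w7.png',f['pixels'][100:400,120:520][:,:,::-1])
```

```text
[ 0.4486 -0.063   0.0734] [ 0.1421 -0.0554 -3.0912] 0.05866082136765451
```

View pics/w7.png

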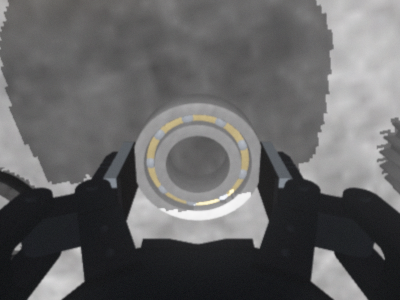

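Run:
```python
from h import *
f=grab('wrist'); s=arm.read_state(); r=R.from_quat(s['ee_rot'])
for x in (11,0,-11):
  for z in (60,66,73):
    p=s['eef_pos']+r.apply([x/1e3,-.0293,z/1e3]); print(x,z,proj(f,p)-[120,100], p)
rr,w=circ(f,(120+198,100+160),31,.017); print(rr)
print(proj(f,[.4473,-.0625,.017])-[120,100])
```

```text
11 60 [135.883  143.7803] [ 0.4322 -0.0893  0.0133]
11 66 [138.3028 138.6225] [ 0.4323 -0.0893  0.0073]
11 73 [140.896  133.0954] [ 0.4323 -0.0893  0.0003]
0 60 [137.2259 164.7507] [ 0.443  -0.0917  0.0134]
0 66 [139.544 158.892] [ 0.443  -0.0917  0.0074]
0 73 [142.0326 152.6026] [ 0.4431 -0.0917  0.0004]
-11 60 [138.5123 184.8391] [ 0.4537 -0.094   0.0135]
-11 66 [140.735 178.341] [ 0.4538 -0.094   0.0075]
-11 73 [143.1251 171.3535] [ 0.4538 -0.0941  0.0005]
[(array([ 0.4474, -0.0634]), np.float32(30.41589))]
[198.353  164.6885]
```

The grip is good: the pads are centred on the bearing and the projection of the pad edge matches the image. Lift and carry.

Request:
arm_command --moves '[{"slide": [0, 0, -40], "turn": 0, "gripper": 45}, {"slide": [0, 0, -80], "turn": 0, "gripper": 45}, {"slide": [0, 0, -120], "turn": 0, "gripper": 45}, {"slide": [0, 0, -160], "turn": 0, "gripper": 45}, {"slide": [0, 0, -200], "turn": 0, "gripper": 45}, {"slide": [0, 0, -225], "turn": 0, "gripper": 45}, {"slide": [0, 0, -225], "turn": 0, "gripper": 45}]'

```text
time_s: 6.05
eef_pos: [0.447, -0.0628, 0.3044]
ee_rot: [0.108, 0.994, -0.0, 0.009]
ft_force: [0.0, -0.6, -1.0]
grip_width: 0.0587
```

```bash
python3 -c "
from h import *
s=arm.read_state(); print(s['eef_pos'],s['ee_rot'],s['ft_force'],s['grip_width'],slide(.4947,.3082,.25))"
```

```text
[ 0.447  -0.0628  0.3044] [ 0.1077  0.9941 -0.0005  0.0091] [ 0.0249 -0.6397 -1.0272] 0.05869273617806076 [ 33.8892 372.5776  54.1492]
```

Request:
arm_command --moves '[{"slide": [34, 373, 10], "turn": 0, "gripper": 45}, {"slide": [34, 373, 10], "turn": 0, "gripper": 45}, {"slide": [34, 373, 10], "turn": 0, "gripper": 45}, {"slide": [34, 373, 10], "turn": 0, "gripper": 45}, {"slide": [34, 373, 10], "turn": 0, "gripper": 45}, {"slide": [34, 373, 10], "turn": 0, "gripper": 45}, {"slide": [34, 373, 10], "turn": 0, "gripper": 45}, {"slide": [34, 373, 10], "turn": 0, "gripper": 45}, {"slide": [34, 373, 10], "turn": 0, "gripper": 45}, {"slide": [34, 373, 10], "turn": 0, "gripper": 45}]'

```text
time_s: 6.88
eef_pos: [0.4936, 0.3141, 0.2918]
ee_rot: [0.106, 0.994, -0.0, 0.008]
ft_force: [1.2, 0.4, -2.7]
grip_width: 0.0584
```

```bash
python3 -c "
from h import *
s=arm.read_state(); print(s['eef_pos'],s['ee_rot'],s['ft_force'],s['grip_width'],slide(.4947,.3082,.17))"
```

```text
[0.4936 0.3141 0.2918] [ 0.1059  0.9943 -0.0004  0.0078] [ 1.2346  0.351  -2.6953] 0.058364107805241226 [ -0.4052  -5.6504 121.8547]
```

Request:
arm_command --moves '[{"slide": [0, -6, 35], "turn": 0, "gripper": 45}, {"slide": [0, -6, 70], "turn": 0, "gripper": 45}, {"slide": [0, -6, 105], "turn": 0, "gripper": 45}, {"slide": [0, -6, 122], "turn": 0, "gripper": 45}, {"slide": [0, -6, 122], "turn": 0, "gripper": 45}, {"slide": [0, -6, 122], "turn": 0, "gripper": 45}]'

```text
time_s: 7.38
eef_pos: [0.4939, 0.3078, 0.169]
ee_rot: [0.106, 0.994, -0.001, 0.007]
ft_force: [1.0, -0.9, -1.4]
grip_width: 0.0586
```

Run:
```python
from h import *
f=grab('wrist','w8'); s=arm.read_state(); print(s['eef_pos'],s['ee_rot'],s['ft_force'],s['grip_width'])
cv2.imwrite('pics/w8c.png',cv2.resize(f['pixels'][200:320,238:398],None,fx=4,fy=4,interpolation=cv2.INTER_CUBIC)[:,:,::-1])
print('tip',proj(f,(.4935,.3078,.078)),'bore top centre at',proj(f,s['eef_pos']+[-.001,-.0004,-.0566]))
print(slide(.4947,.3082,.1026))
```

```text
[0.4945 0.3081 0.1707] [ 0.1059  0.9943 -0.0003  0.008 ] [-0.9296 -0.1524 -1.6521] 0.05834156020146056
tip [317.9568 235.8642] bore top centre at [317.7239 267.6883]
[ 0.8924  0.1137 68.0837]
```

View pics/w8c.png

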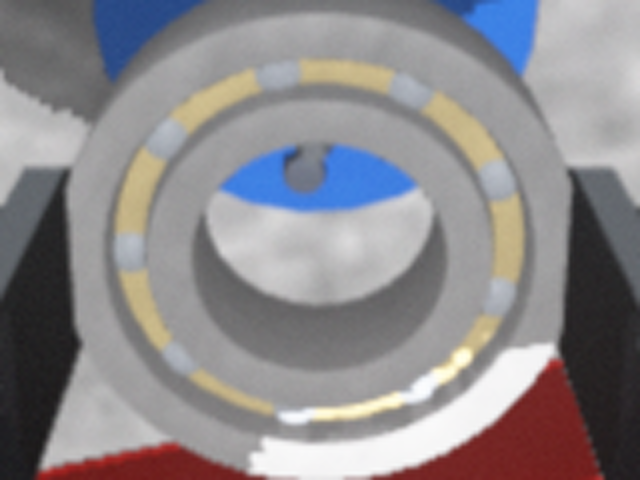

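Run:
```python
from h import *
f=grab('wrist'); s=arm.read_state()
z=s['eef_pos'][2]-.0566
print(s['eef_pos'])
for px in ((317.9,258.5),(318,260)):
  print(plane(f,px,z),plane(f,px,z-.001))
for rr in (31,10):
  print(circ(f,(318,259),rr,z,.25)[0])
print('tip px seen ->',plane(f,(238+306/4,200+177/4),.078))
```

```text
[0.4947 0.3082 0.1715]
[0.4899 0.309  0.1149] [0.4905 0.3089 0.1139]
[0.4907 0.3089 0.1149] [0.4912 0.3088 0.1139]
[(array([0.4916, 0.3085]), np.float32(30.435806)), (array([0.4916, 0.3085]), np.float32(23.527018)), (array([0.4916, 0.3085]), np.float32(25.879799)), (array([0.4627, 0.3141]), np.float32(24.305523))]
[]
tip px seen -> [0.4998 0.3049 0.078 ]
```

Run:
```python
from h import *
f=grab('wrist'); c=np.array([.4935,.3078])
d=np.array([.976,-.214])
for n,p in [('base far edge',[*(c+.045*d),.01]),('hub far edge',[*(c+.02*d),.03]),('tip',[*c,.078]),('tap start',[*c,.066])]:
    q=proj(f,p); print(n,q,(q-[238,200])*4)
# blue pixels inside bore: lower edge
h=cv2.cvtColor(f['pixels'],cv2.COLOR_RGB2HSV).astype(int); m=blue(h)
for u in range(296,342,4):
    v=np.where(m[230:260,u])[0]; print(u, v.min()+230 if len(v) else None, v.max()+230 if len(v) else None, end=' | ')
```

```text
base far edge [316.4541 249.2922] [313.8164 197.1689]
hub far edge [316.4865 231.5071] [313.9461 126.0284]
tip [316.4734 232.6354] [313.8934 130.5417]
tap start [316.492  224.9221] [313.968   99.6883]
296 244 245 | 300 241 247 | 304 239 247 | 308 243 248 | 312 246 248 | 316 244 248 | 320 236 248 | 324 237 248 | 328 238 247 | 332 240 246 | 336 242 244 | 340 None None |
```

The dark blob in the bore is a base screw, and the base edge matches its prediction to under 1 px. The bearing centre sits about 2 mm short in x, so I correct and descend to just above the seat.

Request:
arm_command --moves '[{"slide": [-2, 0, 12], "turn": 0, "gripper": 45}, {"slide": [-2, 0, 24], "turn": 0, "gripper": 45}, {"slide": [-1, 0, 36], "turn": 0, "gripper": 45}, {"slide": [-1, 0, 48], "turn": 0, "gripper": 45}, {"slide": [-1, 0, 58], "turn": 0, "gripper": 45}, {"slide": [-1, 0, 64], "turn": 0, "gripper": 45}, {"slide": [-1, 0, 64], "turn": 0, "gripper": 45}, {"slide": [-1, 0, 64], "turn": 0, "gripper": 45}]'

```text
time_s: 8.2
eef_pos: [0.4969, 0.3079, 0.1075]
ee_rot: [0.106, 0.994, 0.0, 0.009]
ft_force: [-0.4, 0.3, -2.4]
grip_width: 0.0587
```

Run:
```python
from h import *
f=grab('wrist','w9'); s=arm.read_state(); print(s['time_s'],s['eef_pos'],s['ee_rot'],s['ft_force'],s['torque'],s['grip_width'])
z=s['eef_pos'][2]-.0575
print(circ(f,(318,259),31,z,.1)[0])
cv2.imwrite('pics/w9c.png',cv2.resize(f['pixels'][190:310,238:398],None,fx=4,fy=4,interpolation=cv2.INTER_CUBIC)[:,:,::-1])
```

```text
8.25 [0.4971 0.3081 0.1081] [0.1059 0.9943 0.0004 0.009 ] [-0.3991 -0.2579 -1.2173] [0.0553 0.0412 0.0416] 0.058443591551411975
[(array([0.4943, 0.3091]), np.float32(31.985514))]
```

View pics/w9c.png

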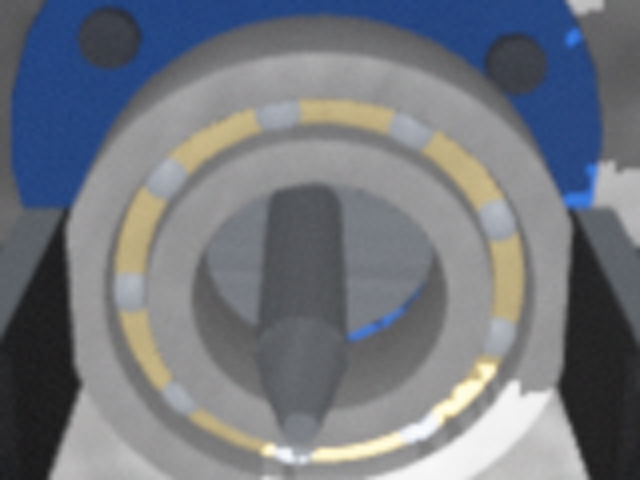

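The post stands inside the bore, left of centre: post at col 303, bore centre at (320,273). I compute the residual from the tip.

Run:
```python
from h import *
f=grab('wrist'); s=arm.read_state(); print(s['eef_pos'])
t=plane(f,(238+302/4-.4,190+425/4-.4),.0775); print('axis',t)
r=R.from_quat(s['ee_rot'])
for z in (.0506,.0496):
  b=plane(f,(238+319.5/4-.4,190+273/4-.4),z); print('bore',b, 'slide',r.inv().apply(t-b)*1e3)
```

```text
[0.4972 0.3081 0.1084]
axis [0.4946 0.3067 0.0775]
bore [0.4932 0.3088 0.0506] slide [ -2.285   -1.6792 -26.8681]
bore [0.4937 0.3087 0.0496] slide [ -1.7645  -1.6786 -27.8777]
```

Request:
arm_command --moves '[{"slide": [-1, -2, 0], "turn": 0, "gripper": 45}, {"slide": [-1, -2, 2], "turn": 0, "gripper": 45}, {"slide": [-1, -2, 4], "turn": 0, "gripper": 45}, {"slide": [-1, -2, 4.5], "turn": 0, "gripper": 45}, {"slide": [-1, -2, 4.5], "turn": 0, "gripper": 45}, {"slide": [-1, -2, 4.5], "turn": 0, "gripper": 45}]'

```text
time_s: 8.8
eef_pos: [0.4978, 0.306, 0.1039]
ee_rot: [0.106, 0.994, 0.001, 0.009]
ft_force: [-0.7, 0.2, -2.7]
grip_width: 0.0581
```

Request:
arm_command --moves '[{"slide": [0, 0, 1], "turn": 0, "gripper": 45}, {"slide": [0, 0, 1], "turn": 0, "gripper": 45}, {"slide": [0, 0, 1], "turn": 0, "gripper": 45}]'

```text
time_s: 9.05
eef_pos: [0.4978, 0.306, 0.1029]
ee_rot: [0.106, 0.994, 0.001, 0.009]
ft_force: [0.0, -0.2, -2.4]
grip_width: 0.0585
```

Request:
arm_command --moves '[{"slide": [0, 0, 1], "turn": 0, "gripper": 45}, {"slide": [0, 0, 1], "turn": 0, "gripper": 45}, {"slide": [0, 0, 1], "turn": 0, "gripper": 45}]'

```text
time_s: 9.3
eef_pos: [0.498, 0.306, 0.1027]
ee_rot: [0.106, 0.994, 0.001, 0.009]
ft_force: [-3.5, -1.7, 8.1]
grip_width: 0.0587
```

Request:
arm_command --moves '[{"slide": [0, 0, 0.7], "turn": 0, "gripper": 45}, {"slide": [0, 0, 0.7], "turn": 0, "gripper": 45}, {"slide": [0, 0, 0.7], "turn": 0, "gripper": 45}]'

```text
time_s: 9.55
eef_pos: [0.498, 0.3061, 0.1028]
ee_rot: [0.106, 0.994, 0.001, 0.009]
ft_force: [-4.0, -1.5, 6.4]
grip_width: 0.0587
```

Contact at TCP z=0.1028, as predicted. Open and retreat straight up.

Request:
arm_command --moves '[{"slide": [0, 0, 0], "turn": 0, "gripper": 61}, {"slide": [0, 0, 0], "turn": 0, "gripper": 64}, {"slide": [0, 0, 0], "turn": 0, "gripper": 70}, {"slide": [0, 0, 0], "turn": 0, "gripper": 85}, {"slide": [0, 0, 0], "turn": 0, "gripper": 85}, {"slide": [0, 0, 0], "turn": 0, "gripper": 85}, {"slide": [0, 0, 0], "turn": 0, "gripper": 85}]'

```text
time_s: 10.13
eef_pos: [0.498, 0.3061, 0.1027]
ee_rot: [0.106, 0.994, 0.001, 0.009]
ft_force: [0.0, -0.4, -0.5]
grip_width: 0.0851
```

Request:
arm_command --moves '[{"slide": [2, 0, -35], "turn": 0, "gripper": 85}, {"slide": [2, 0, -70], "turn": 0, "gripper": 85}, {"slide": [2, 0, -105], "turn": 0, "gripper": 85}, {"slide": [2, 0, -128], "turn": 0, "gripper": 85}, {"slide": [2, 0, -128], "turn": 0, "gripper": 85}, {"slide": [2, 0, -128], "turn": 0, "gripper": 85}]'

```text
time_s: 10.63
eef_pos: [0.4939, 0.3068, 0.2321]
ee_rot: [0.106, 0.994, 0.001, 0.01]
ft_force: [1.0, -0.2, -0.5]
grip_width: 0.085
```

Run:
```python
from h import *
f=grab('wrist','w10'); s=arm.read_state(); print(s['eef_pos'],s['ee_rot'],s['ft_force'])
p=proj(f,(.494,.307,.046))
for rr in (31,10): print(circ(f,p,rr,.046,.1)[0])
b=ell(f,proj(f,(.492,.307,.01)),65,blue); print(b,plane(f,b[0],.01),proj(f,(.494,.307,.078)))
u,v=map(int,p); cv2.imwrite('pics/w10c.png',cv2.resize(f['pixels'][v-60:v+60,u-80:u+80],None,fx=4,fy=4,interpolation=cv2.INTER_CUBIC)[:,:,::-1]); print(u,v)
print(slide(.3903,.3779,.20),slide(.508,.4653,.20))
```

```text
[0.4936 0.3065 0.2304] [0.1059 0.9943 0.0006 0.0094] [-0.8023 -0.3109 -0.9864]
[(array([0.4958, 0.3058]), np.float32(30.709171))]
[]
(array([316.0097, 179.0735]), array([86.0766, 87.9366])) [0.4916 0.3066 0.01  ] [317.1482 202.1996]
317 191
[116.5421  47.9368  28.4081] [ 19.9037 158.1567  30.5652]
```

View pics/w10c.png

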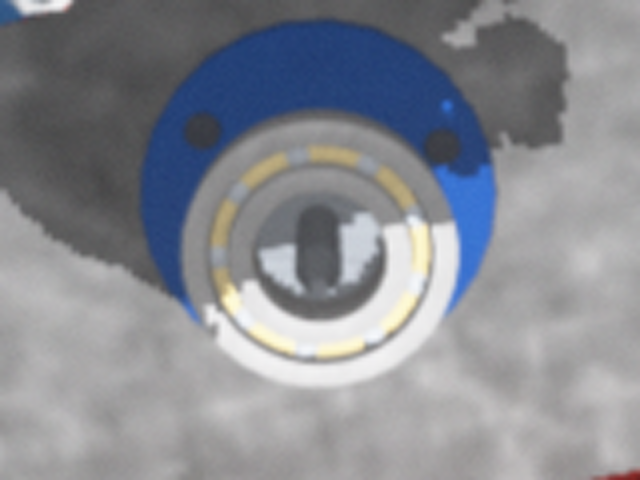

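The bearing is seated flat on the shoulder, bore centre (320,245) around the post at col 318. Next the spacer.

Request:
arm_command --moves '[{"slide": [117, 48, 0], "turn": 0, "gripper": 85}, {"slide": [117, 48, 0], "turn": 0, "gripper": 85}, {"slide": [117, 48, 10], "turn": 0, "gripper": 85}, {"slide": [117, 48, 30], "turn": 0, "gripper": 85}, {"slide": [117, 48, 30], "turn": 0, "gripper": 85}, {"slide": [117, 48, 30], "turn": 0, "gripper": 85}, {"slide": [117, 48, 30], "turn": 0, "gripper": 85}]'

```text
time_s: 11.27
eef_pos: [0.3906, 0.3776, 0.1984]
ee_rot: [0.106, 0.994, 0.0, 0.009]
ft_force: [0.8, 0.2, -0.0]
grip_width: 0.0849
```

Run:
```python
from h import *
f=grab('wrist','w11'); s=arm.read_state(); print(s['eef_pos'],s['ee_rot'],s['time_s'])
p=proj(f,(.3903,.3779,.012))
c,a=ell(f,p,45,brass); b=plane(f,c,.012); print(p,c,a,b, a*(f['pose'][2][3]-.012)/298/.96)
print(circ(f,c,20,.012,.15)[0])
g=dict(f); g['pose']=np.array([[0.2246,0.9351,0.2741,0.355],[0.9744,-0.215,-0.065,0.3917],[-0.0018,0.2816,-0.9595,0.3688],[0,0,0,1]])
print(tri(g,(312.62,146.14),f,c))
print(slide(b[0]+.0005,b[1],.074))
```

```text
[0.3908 0.3776 0.1989] [0.1064 0.9943 0.0006 0.0095] 11.3167
[317.435  191.0035] [317.2693 189.9936] [43.8293 44.4266] [0.3894 0.378  0.012 ] [0.039  0.0395]
[]
(array([0.3922, 0.3771, 0.0016]), np.float64(0.0006291428548037921))
[  3.3698  -0.3065 124.8711]
```

Request:
arm_command --moves '[{"slide": [3, 0, 40], "turn": 0, "gripper": 85}, {"slide": [3, 0, 75], "turn": 0, "gripper": 85}, {"slide": [3, 0, 105], "turn": 0, "gripper": 75}, {"slide": [3, 0, 120], "turn": 0, "gripper": 65}, {"slide": [3, 0, 125], "turn": 0, "gripper": 55}, {"slide": [3, 0, 125], "turn": 0, "gripper": 50}, {"slide": [3, 0, 125], "turn": 0, "gripper": 46}, {"slide": [3, 0, 125], "turn": 0, "gripper": 30}, {"slide": [3, 0, 125], "turn": 0, "gripper": 30}, {"slide": [3, 0, 125], "turn": 0, "gripper": 30}]'

```text
time_s: 12.15
eef_pos: [0.3913, 0.3787, 0.0763]
ee_rot: [0.106, 0.994, 0.002, 0.011]
ft_force: [-0.7, -1.9, 5.0]
grip_width: 0.0369
```

Request:
arm_command --moves '[{"slide": [0, 0, 0], "turn": 0, "gripper": 30}, {"slide": [0, 0, 0], "turn": 0, "gripper": 30}, {"slide": [0, 0, 0], "turn": 0, "gripper": 30}]'

```text
time_s: 12.4
eef_pos: [0.3915, 0.3789, 0.0772]
ee_rot: [0.107, 0.994, 0.002, 0.011]
ft_force: [0.1, -0.2, -0.7]
grip_width: 0.0365
```

Run:
```python
from h import *
f=grab('wrist','w12'); s=arm.read_state(); print(s['eef_pos'],s['ee_rot'],s['ft_force'],s['grip_width'])
c,a=ell(f,proj(f,(.3894,.378,.012)),60,brass); b=plane(f,c,.012); print(c,a,b,b-s['eef_pos'])
```

```text
[0.3914 0.3788 0.0769] [0.1065 0.9942 0.002  0.011 ] [-0.0928 -0.1352 -1.3427] 0.036799346885008175
[316.9997 251.6031] [77.3011 78.6565] [0.3886 0.3795 0.012 ] [-0.0028  0.0007 -0.0649]
```

Request:
arm_command --moves '[{"slide": [0, 0, -40], "turn": 0, "gripper": 30}, {"slide": [0, 0, -80], "turn": 0, "gripper": 30}, {"slide": [0, 0, -120], "turn": 0, "gripper": 30}, {"slide": [-30, -10, -135], "turn": 0, "gripper": 30}, {"slide": [-65, -30, -135], "turn": 0, "gripper": 30}, {"slide": [-95, -45, -135], "turn": 0, "gripper": 30}, {"slide": [-116, -48, -135], "turn": 0, "gripper": 30}, {"slide": [-116, -48, -135], "turn": 0, "gripper": 30}, {"slide": [-116, -48, -135], "turn": 0, "gripper": 30}]'

```text
time_s: 13.2
eef_pos: [0.4921, 0.3065, 0.2138]
ee_rot: [0.107, 0.994, 0.002, 0.011]
ft_force: [-0.5, 0.5, -0.9]
grip_width: 0.0368
```

Run:
```python
from h import *
f=grab('wrist','w13'); s=arm.read_state(); print(s['eef_pos'],s['ee_rot'],s['ft_force'],s['grip_width'])
c,a=ell(f,(317,251),60,brass); b=plane(f,c,s['eef_pos'][2]-.0647); print(c,a,b,b-s['eef_pos'])
print(slide(.4968,.3063,.17))
```

```text
[0.4914 0.307  0.2138] [0.1069 0.9942 0.0019 0.0107] [ 0.4198 -0.3303 -1.2502] 0.03670121681326319
[317.3358 252.0773] [77.5563 78.5661] [0.4892 0.3072 0.1491] [-0.0023  0.0002 -0.0647]
[-4.4659  0.1947 43.9005]
```

Request:
arm_command --moves '[{"slide": [-4.5, 0.7, 10], "turn": 0, "gripper": 30}, {"slide": [-4.5, 0.7, 25], "turn": 0, "gripper": 30}, {"slide": [-4, 0.6, 40], "turn": 0, "gripper": 30}, {"slide": [-3.7, 0.5, 55], "turn": 0, "gripper": 30}, {"slide": [-3.3, 0.4, 70], "turn": 0, "gripper": 30}, {"slide": [-3.1, 0.4, 79], "turn": 0, "gripper": 30}, {"slide": [-3.1, 0.4, 79], "turn": 0, "gripper": 30}, {"slide": [-3.1, 0.4, 79], "turn": 0, "gripper": 30}]'

```text
time_s: 13.92
eef_pos: [0.4959, 0.3072, 0.1346]
ee_rot: [0.106, 0.994, 0.002, 0.01]
ft_force: [-0.5, 0.1, 0.3]
grip_width: 0.0364
```

Run:
```python
from h import *
f=grab('wrist','w14'); s=arm.read_state(); print(s['eef_pos'],s['ee_rot'],s['ft_force'],s['grip_width'])
c,a=ell(f,(317,251),60,brass); b=plane(f,c,s['eef_pos'][2]-.0647); print(c,a,b)
print('tip exp',proj(f,(.494,.307,.0775)))
u,v=316,262; cv2.imwrite('pics/w14c.png',cv2.resize(f['pixels'][v-60:v+60,u-80:u+80],None,fx=4,fy=4,interpolation=cv2.INTER_CUBIC)[:,:,::-1])
```

```text
[0.4962 0.3072 0.1354] [0.1066 0.9942 0.0021 0.0109] [-0.3151  0.8057 -0.36  ] 0.03683226683618284
[317.1381 251.7159] [76.9739 78.3788] [0.4923 0.3079 0.0707]
tip exp [316.1745 261.9786]
```

View pics/w14c.png

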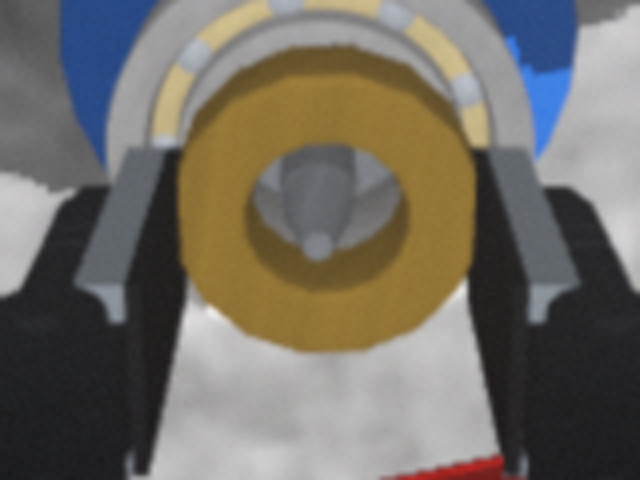

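The spacer bore is centred at crop (327,210) and the post tip is at (318,245). The tip prediction held to about 1 px. Correct by 2.5 mm and 0.8 mm, and lower.

Request:
arm_command --moves '[{"slide": [-2.5, -0.8, 0], "turn": 0, "gripper": 30}, {"slide": [-2.5, -0.8, 4], "turn": 0, "gripper": 30}, {"slide": [-2.4, -0.8, 8], "turn": 0, "gripper": 30}, {"slide": [-2.3, -0.8, 10.5], "turn": 0, "gripper": 30}, {"slide": [-2.3, -0.8, 10.5], "turn": 0, "gripper": 30}, {"slide": [-2.3, -0.8, 10.5], "turn": 0, "gripper": 30}]'

```text
time_s: 14.47
eef_pos: [0.4985, 0.3059, 0.1247]
ee_rot: [0.107, 0.994, 0.002, 0.011]
ft_force: [-0.4, 0.8, -1.0]
grip_width: 0.0366
```

Request:
arm_command --moves '[{"slide": [0, 0, 1], "turn": 0, "gripper": 30}, {"slide": [0, 0, 1], "turn": 0, "gripper": 30}, {"slide": [0, 0, 1], "turn": 0, "gripper": 30}]'

```text
time_s: 14.72
eef_pos: [0.4985, 0.3059, 0.1238]
ee_rot: [0.107, 0.994, 0.002, 0.011]
ft_force: [-0.2, 0.4, -0.5]
grip_width: 0.0366
```

Request:
arm_command --moves '[{"slide": [0, 0, 1], "turn": 0, "gripper": 30}, {"slide": [0, 0, 1], "turn": 0, "gripper": 30}, {"slide": [0, 0, 1], "turn": 0, "gripper": 30}]'

```text
time_s: 14.97
eef_pos: [0.4985, 0.3059, 0.1227]
ee_rot: [0.107, 0.994, 0.002, 0.011]
ft_force: [-0.3, 0.5, -0.8]
grip_width: 0.0369
```

Request:
arm_command --moves '[{"slide": [0, 0, 0.8], "turn": 0, "gripper": 30}, {"slide": [0, 0, 0.8], "turn": 0, "gripper": 30}, {"slide": [0, 0, 0.8], "turn": 0, "gripper": 30}]'

```text
time_s: 15.22
eef_pos: [0.4986, 0.306, 0.1223]
ee_rot: [0.107, 0.994, 0.002, 0.011]
ft_force: [-0.5, -0.9, 3.6]
grip_width: 0.0365
```

Request:
arm_command --moves '[{"slide": [0, 0, 0.8], "turn": 0, "gripper": 30}, {"slide": [0, 0, 0.8], "turn": 0, "gripper": 30}, {"slide": [0, 0, 0.8], "turn": 0, "gripper": 30}]'

```text
time_s: 15.47
eef_pos: [0.4987, 0.306, 0.1222]
ee_rot: [0.107, 0.994, 0.002, 0.011]
ft_force: [-4.0, -2.3, 9.3]
grip_width: 0.0367
```

Seated. Release and retreat.

Request:
arm_command --moves '[{"slide": [0, 0, -0.4], "turn": 0, "gripper": 39}, {"slide": [0, 0, -0.4], "turn": 0, "gripper": 42}, {"slide": [0, 0, -0.4], "turn": 0, "gripper": 46}, {"slide": [0, 0, -0.4], "turn": 0, "gripper": 60}, {"slide": [0, 0, -0.4], "turn": 0, "gripper": 85}, {"slide": [0, 0, -0.4], "turn": 0, "gripper": 85}, {"slide": [0, 0, -0.4], "turn": 0, "gripper": 85}, {"slide": [0, 0, -0.4], "turn": 0, "gripper": 85}]'

```text
time_s: 16.13
eef_pos: [0.4987, 0.306, 0.1225]
ee_rot: [0.107, 0.994, 0.002, 0.011]
ft_force: [0.0, -0.8, -0.0]
grip_width: 0.0848
```

Request:
arm_command --moves '[{"slide": [1, 0, -35], "turn": 0, "gripper": 85}, {"slide": [2, 0, -70], "turn": 0, "gripper": 85}, {"slide": [2, 0, -108], "turn": 0, "gripper": 85}, {"slide": [2, 0, -108], "turn": 0, "gripper": 85}, {"slide": [2, 0, -108], "turn": 0, "gripper": 85}]'

```text
time_s: 16.55
eef_pos: [0.4949, 0.3066, 0.2331]
ee_rot: [0.107, 0.994, 0.003, 0.013]
ft_force: [0.1, 0.1, -1.0]
grip_width: 0.0848
```

Run:
```python
from h import *
f=grab('wrist','w15'); s=arm.read_state(); print(s['eef_pos'],s['ee_rot'],s['ft_force'],s['time_s'])
c,a=ell(f,proj(f,(.494,.307,.058)),24,brass); print('spacer',c,a,plane(f,c,.058))
print('large',circ(f,proj(f,(.494,.307,.046)),31,.046,.08)[0])
b=ell(f,proj(f,(.492,.307,.01)),65,blue); print(plane(f,b[0],.01))
print(slide(.508,.4653,.20))
```

```text
[0.4944 0.3063 0.231 ] [0.1066 0.9942 0.0025 0.0116] [-0.4536 -0.4465 -0.2318] 16.6
spacer [316.009  196.1021] [45.5974 46.0836] [0.497  0.3063 0.058 ]
large [(array([0.4965, 0.3061]), np.float32(31.056435)), (array([0.4991, 0.3147]), np.float32(30.946825))]
[0.4916 0.3066 0.01  ]
[ 21.1594 158.0469  31.6986]
```

Run:
```python
from h import *
f=grab('wrist'); im=f['pixels']; print(proj(f,(.497,.3063,.058)),proj(f,(.4945,.3067,.0775)),proj(f,(.4945,.3067,.058)))
a=cv2.resize(im[160:230,266:366],None,fx=7,fy=7,interpolation=cv2.INTER_CUBIC)
cv2.imwrite('pics/w15c.png',a[:,:,::-1])
```

```text
[316.9233 197.7064] [316.8858 201.9962] [316.7539 194.8357]
```

View pics/w15c.png

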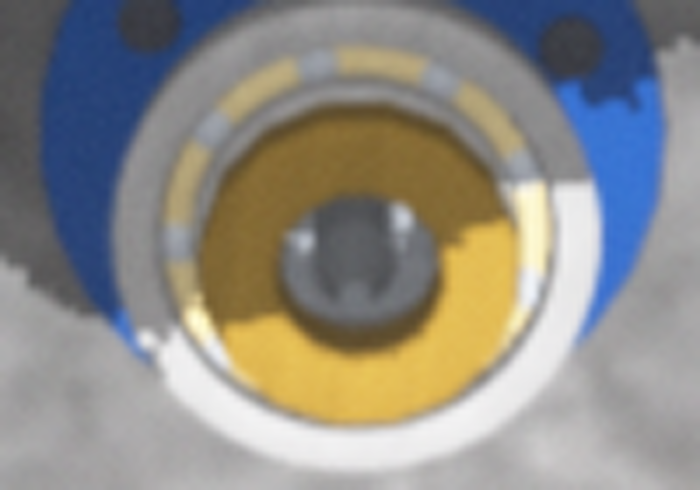

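Crop (7×): bore centre (360,272), post tip (354,290). Projecting the tip down to the spacer's top plane puts the post axis near crop row 237, so bearing and spacer sit about 3 mm too far in +x. My in-hand estimate was biased by the visible side wall. I regrip the large bearing and slide both 3 mm back.

```bash
python3 -c "
from h import *
print(slide(.498,.306,.1038))"
```

```text
[ -1.0962  -0.0723 126.0357]
```

Request:
arm_command --moves '[{"slide": [-3, 0, 30], "turn": 0, "gripper": 85}, {"slide": [-3, 0, 60], "turn": 0, "gripper": 85}, {"slide": [-2, 0, 90], "turn": 0, "gripper": 85}, {"slide": [-1, 0, 115], "turn": 0, "gripper": 85}, {"slide": [-1, 0, 125], "turn": 0, "gripper": 85}, {"slide": [-1, 0, 126], "turn": 0, "gripper": 75}, {"slide": [-1, 0, 126], "turn": 0, "gripper": 68}, {"slide": [-1, 0, 126], "turn": 0, "gripper": 64}, {"slide": [-1, 0, 126], "turn": 0, "gripper": 50}, {"slide": [-1, 0, 126], "turn": 0, "gripper": 50}]'

```text
time_s: 17.48
eef_pos: [0.4986, 0.3065, 0.1063]
ee_rot: [0.107, 0.994, 0.003, 0.012]
ft_force: [-1.7, -1.0, 6.7]
grip_width: 0.0582
```

Request:
arm_command --moves '[{"slide": [0, 0, 0], "turn": 0, "gripper": 50}, {"slide": [0, 0, 0], "turn": 0, "gripper": 50}, {"slide": [1, -0.2, 0], "turn": 0, "gripper": 50}, {"slide": [2, -0.4, 0], "turn": 0, "gripper": 50}, {"slide": [3, -0.6, 0], "turn": 0, "gripper": 50}, {"slide": [3, -0.6, 0], "turn": 0, "gripper": 50}, {"slide": [3, -0.6, 0], "turn": 0, "gripper": 50}]'

```text
time_s: 18.07
eef_pos: [0.4955, 0.3065, 0.1063]
ee_rot: [0.107, 0.994, 0.003, 0.012]
ft_force: [-1.5, -1.0, 0.6]
grip_width: 0.0581
```

Request:
arm_command --moves '[{"slide": [0, 0, 0], "turn": 0, "gripper": 61}, {"slide": [0, 0, 0], "turn": 0, "gripper": 64}, {"slide": [0, 0, 0], "turn": 0, "gripper": 85}, {"slide": [0, 0, 0], "turn": 0, "gripper": 85}, {"slide": [0, 0, 0], "turn": 0, "gripper": 85}, {"slide": [0, 0, 0], "turn": 0, "gripper": 85}]'

```text
time_s: 18.57
eef_pos: [0.4956, 0.3066, 0.1064]
ee_rot: [0.107, 0.994, 0.003, 0.012]
ft_force: [-0.6, -0.3, 0.9]
grip_width: 0.0849
```

Request:
arm_command --moves '[{"slide": [0, 0, -35], "turn": 0, "gripper": 85}, {"slide": [0, 0, -70], "turn": 0, "gripper": 85}, {"slide": [0, 0, -105], "turn": 0, "gripper": 85}, {"slide": [0, 0, -124], "turn": 0, "gripper": 85}, {"slide": [0, 0, -124], "turn": 0, "gripper": 85}, {"slide": [0, 0, -124], "turn": 0, "gripper": 85}]'

```text
time_s: 19.07
eef_pos: [0.4928, 0.3063, 0.2315]
ee_rot: [0.107, 0.994, 0.003, 0.013]
ft_force: [-0.2, -0.4, 0.3]
grip_width: 0.0853
```

Run:
```python
from h import *
f=grab('wrist','w16'); s=arm.read_state(); print(s['eef_pos'],s['ee_rot'],s['time_s'])
print('large',circ(f,proj(f,(.494,.307,.046)),31,.046,.08)[0])
c,a=ell(f,proj(f,(.494,.307,.058)),24,brass); print('spacer',c,a,plane(f,c,.058))
b=ell(f,proj(f,(.492,.307,.01)),65,blue); print(plane(f,b[0],.01))
# brass bore (hole) and dark post profile down the centre column
p=proj(f,(.494,.307,.058)); u,v=map(int,p)
roi=cv2.resize(f['pixels'][v-30:v+30,u-30:u+30],None,fx=4,fy=4,interpolation=cv2.INTER_CUBIC)
m=brass(cv2.cvtColor(roi,cv2.COLOR_RGB2HSV).astype(int)).astype(np.uint8)
m=cv2.morphologyEx(m,cv2.MORPH_CLOSE,np.ones((5,5)))
cs,h=cv2.findContours(m,cv2.RETR_CCOMP,cv2.CHAIN_APPROX_NONE)
hole=max([c for c,k in zip(cs,h[0]) if k[3]>=0],key=cv2.contourArea); e=cv2.boundingRect(hole)
print('hole box px',u-30+e[0]/4,v-30+e[1]/4,e[2]/4,e[3]/4)
g=cv2.cvtColor(f['pixels'],cv2.COLOR_RGB2GRAY); print(u,v); print(g[v-12:v+16,u-9:u+9])
print(slide(.508,.4653,.20))
```

```text
[0.4924 0.3062 0.23  ] [0.1066 0.9942 0.0027 0.012 ] 19.1167
large [(array([0.4935, 0.3065]), np.float32(30.956244))]
spacer [317.2337 195.2924] [45.8342 46.296 ] [0.4939 0.3073 0.058 ]
[0.4916 0.3066 0.01  ]
hole box px 305.75 185.25 23.5 21.5
316 195
[[106 109 105 106 108 109 106 104 105 104 105 102 105 106 106 108 108 108]
 [106 106 106 106 108 107 105 101 102 100 100 100 100 103 106 105 108 108]
 [104 107 107 105 104 104  98  93  94  91  91  90  91  94 102 109 108 109]
 [106 103 104 102  99  93  89  84  83  82  82  81  81  87 119 150 135 115]
 [104 105 104  96  87  83  80  80  82  84  85  79  81  87 135 189 181 153]
 [102 101 103 100  83  79  80  79  80  82  81  80  80  86 139 200 205 190]
 [102 102 106 101  83  81  80  81  81  80  83  83  80  84 134 195 195 166]
 [ 98 106 112 102  85  80  79  80  84  82  84  83  80  83 124 181 179 129]
 [ 98 110 117 108  86  77  81  80  83  82  84  82  79  84 113 161 166 130]
 [105 115 136 147  90  80  80  85  84  84  84  84  80  81 107 141 138 125]
 [111 118 147 161  94  81  86  89  91  89  90  89  82  82 104 130 120 116]
 [110 116 128 130  87 
[... 582 characters left out ...]
6  78  81  83  88  83  86  97 106 113 112 103  87  84  92  97  95  88]
 [ 94  82  76  77  78  81  84 100 114 117 117 107  89  85  85  87  81  78]
 [106  99  89  80  76  78  81  95 113 114 115 103  86  82  78  80  80  80]
 [135 140 139 109  85  79  79  86  98 104 100  91  77  79  79  79  80  94]
 [173 179 176 151 114  95  85  83  86  89  85  82  80  82  86  94 109 120]
 [190 192 188 178 161 143 122 105  94  90  92  93  97 103 122 140 157 163]
 [194 190 192 189 184 179 168 156 144 140 142 146 149 156 170 179 186 187]
 [189 192 192 190 189 190 187 183 181 181 181 184 183 187 190 191 190 191]
 [189 190 190 188 189 191 188 188 190 190 193 192 193 194 192 190 192 190]]
[ 19.2078 158.5911  30.7943]
```

The post tip spot is at px (316,203.3), so the axis at the spacer's top is (316,196.1). The bore centre is (317.5,196.0): centred within about 1 mm. Now the small bearing.

Request:
arm_command --moves '[{"slide": [19, 159, 0], "turn": 0, "gripper": 85}, {"slide": [19, 159, 0], "turn": 0, "gripper": 85}, {"slide": [19, 159, 0], "turn": 0, "gripper": 85}, {"slide": [19, 159, 10], "turn": 0, "gripper": 85}, {"slide": [19, 159, 31], "turn": 0, "gripper": 85}, {"slide": [19, 159, 31], "turn": 0, "gripper": 85}, {"slide": [19, 159, 31], "turn": 0, "gripper": 85}, {"slide": [19, 159, 31], "turn": 0, "gripper": 85}]'

```text
time_s: 19.78
eef_pos: [0.5083, 0.4649, 0.1998]
ee_rot: [0.107, 0.994, 0.002, 0.012]
ft_force: [0.3, -0.6, 0.0]
grip_width: 0.0852
```

Run:
```python
from h import *
f=grab('wrist','w17'); s=arm.read_state(); print(s['eef_pos'],s['ee_rot'],s['time_s'])
p=proj(f,(.508,.4653,.015)); print(p)
print(circ(f,p,26,.015,.12)[0],circ(f,p,9,.015,.15)[0])
c,a=ell(f,p,42,lambda h:h[...,2]>190); print(c,a,plane(f,c,.015))
g=cv2.cvtColor(f['pixels'],cv2.COLOR_RGB2GRAY); u,v=map(int,p)
print('row',g[v,u-45:u+45]); print('col',g[v-45:v+45,u])
print(slide(.508,.4653,.078))
```

```text
[0.5086 0.4649 0.2006] [0.1071 0.9942 0.0029 0.0122] 19.8333
[316.6515 190.4602]
[(array([0.5056, 0.4671]), np.float32(25.908072))] []
[326.1976 200.7323] [26.967  49.2152] [0.5191 0.4716 0.015 ]
row [ 89  91  91  91  91  94  95  94  94  96  96  97  94  94  95  94  96  96
 111 128 139 138 140 129 118 136 151 152 143 133 132 136 133 124  99  85
  88  90  93  94  96  95 102 101 106 104 106 108 121 136 149 148 149 146
 151 153 153 152 127  94  94 109 176 230 233 233 232 231 235 239 233 204
 197 232 234 233 230 209 171 166 169 167 170 170 173 171 169 169 168 166]
col [ 90  86  88  86  83  82  83  83  80  80  81  84  86  93 108 136 153 147
 144 140 147 154 150 137 123 133 143 138 135 130 112  96  97  96  99 100
 101  96  97  98  96  97  95  98  99 104 147 172 175 171 139 102  95  92
  96  97 116 186 230 233 232 231 237 240 217 158 164 223 237 236 231 205
 164 152 153 152 153 152 154 150 150 149 150 153 158 161 159 158 161 159]
[  3.5399  -0.7047 122.5818]
```

Hough gives the small bearing at (0.5056,0.4671) with r=25.9 mm, so 52 mm is confirmed. Grip it.

Request:
arm_command --moves '[{"slide": [6, 0, 40], "turn": 0, "gripper": 85}, {"slide": [6, 0, 75], "turn": 0, "gripper": 85}, {"slide": [7, 0, 105], "turn": 0, "gripper": 85}, {"slide": [7, 0, 120], "turn": 0, "gripper": 75}, {"slide": [7, 0, 122.5], "turn": 0, "gripper": 65}, {"slide": [7, 0, 122.5], "turn": 0, "gripper": 58}, {"slide": [7, 0, 122.5], "turn": 0, "gripper": 54}, {"slide": [7, 0, 122.5], "turn": 0, "gripper": 40}, {"slide": [7, 0, 122.5], "turn": 0, "gripper": 40}, {"slide": [7, 0, 122.5], "turn": 0, "gripper": 40}]'

```text
time_s: 20.67
eef_pos: [0.5057, 0.4673, 0.0814]
ee_rot: [0.107, 0.994, 0.004, 0.014]
ft_force: [-0.7, -3.4, 7.6]
grip_width: 0.0475
```

Request:
arm_command --moves '[{"slide": [0, 0, 0], "turn": 0, "gripper": 40}, {"slide": [0, 0, 0], "turn": 0, "gripper": 40}, {"slide": [0, 0, 0], "turn": 0, "gripper": 40}]'

```text
time_s: 20.92
eef_pos: [0.5061, 0.4676, 0.0828]
ee_rot: [0.107, 0.994, 0.005, 0.014]
ft_force: [0.4, -0.0, -1.0]
grip_width: 0.0474
```

Run:
```python
from h import *
f=grab('wrist','w18'); s=arm.read_state(); print(s['eef_pos'],s['ee_rot'],s['ft_force'],s['grip_width'])
p=proj(f,(.5056,.4671,.015)); r=circ(f,p,26,.015,.12)[0]; print(p,r)
if r: print((r[0][0]-s['eef_pos'][:2])*1e3)
```

```text
[0.5059 0.4675 0.0822] [0.1071 0.9941 0.0046 0.0139] [ 0.4161  0.6989 -1.5498] 0.04686658608581718
[315.1148 253.2714] [(array([0.5062, 0.4677]), np.float32(25.907448))]
[0.2988 0.2645]
```

```bash
python3 -c "
from h import *
print(slide(.4942,.3062,.23))"
```

```text
[ -26.8516 -158.2642 -149.0159]
```

Request:
arm_command --moves '[{"slide": [0, 0, -40], "turn": 0, "gripper": 40}, {"slide": [0, 0, -80], "turn": 0, "gripper": 40}, {"slide": [-2, -5, -120], "turn": 0, "gripper": 40}, {"slide": [-27, -40, -149], "turn": 0, "gripper": 40}, {"slide": [-27, -80, -149], "turn": 0, "gripper": 40}, {"slide": [-27, -120, -149], "turn": 0, "gripper": 40}, {"slide": [-27, -158, -149], "turn": 0, "gripper": 40}, {"slide": [-27, -158, -149], "turn": 0, "gripper": 40}, {"slide": [-27, -158, -149], "turn": 0, "gripper": 40}, {"slide": [-27, -158, -149], "turn": 0, "gripper": 40}]'

```text
time_s: 21.8
eef_pos: [0.4945, 0.3066, 0.2305]
ee_rot: [0.107, 0.994, 0.005, 0.014]
ft_force: [-0.3, 0.3, -0.7]
grip_width: 0.0472
```

Run:
```python
from h import *
f=grab('wrist','w19'); s=arm.read_state(); print(s['eef_pos'],s['ee_rot'],s['ft_force'],s['grip_width'])
z=s['eef_pos'][2]-.067
r=circ(f,(315,253),26,z,.12)[0]; print(r)
if r: print((r[0][0]-s['eef_pos'][:2])*1e3)
print(slide(.4942,.3062,.146))
```

```text
[0.4946 0.307  0.2302] [0.107  0.9941 0.0048 0.014 ] [ 0.1779 -0.0348 -0.8798] 0.04728089087084956
[(array([0.4939, 0.3071]), np.float32(27.321413)), (array([0.4939, 0.3071]), np.float32(24.085882))]
[-0.6919  0.0663]
[ 2.4372 -1.9341 84.1172]
```

Request:
arm_command --moves '[{"slide": [0, -0.7, 12], "turn": 0, "gripper": 40}, {"slide": [0.5, -0.9, 28], "turn": 0, "gripper": 40}, {"slide": [0.8, -1.1, 44], "turn": 0, "gripper": 40}, {"slide": [1.2, -1.3, 60], "turn": 0, "gripper": 40}, {"slide": [1.6, -1.5, 76], "turn": 0, "gripper": 40}, {"slide": [1.8, -1.6, 84], "turn": 0, "gripper": 40}, {"slide": [1.8, -1.6, 84], "turn": 0, "gripper": 40}, {"slide": [1.8, -1.6, 84], "turn": 0, "gripper": 40}]'

```text
time_s: 22.52
eef_pos: [0.4948, 0.3068, 0.1457]
ee_rot: [0.107, 0.994, 0.004, 0.014]
ft_force: [0.8, -0.6, -0.8]
grip_width: 0.0474
```

Run:
```python
from h import *
f=grab('wrist','w20'); s=arm.read_state(); print(s['eef_pos'],s['ee_rot'],s['ft_force'],s['grip_width'])
z=s['eef_pos'][2]-.067
r=circ(f,(315,253),26,z,.12)[0]; print(r,'tip exp',proj(f,(.494,.3065,.0775)))
p=proj(f,(.494,.3065,.0775)); u,v=map(int,p)
g=cv2.cvtColor(f['pixels'],cv2.COLOR_RGB2GRAY); print(u,v); print(g[v-14:v+24:1,u-26:u+26:2])
```

```text
[0.4951 0.3069 0.1466] [0.1067 0.9942 0.0049 0.0142] [-0.0838 -1.2116 -0.6869] 0.047183946012883414
[(array([0.4789, 0.3101]), np.float32(24.087292)), (array([0.4935, 0.3075]), np.float32(27.473295)), (array([0.4935, 0.3075]), np.float32(23.92741))] tip exp [315.3988 252.2965]
315 252
[[132 152 154 153 157 151 142 118 113  93 100 104 103 111 105 103 104  95
  120 109 103  96 126 155 159 162]
 [137 152 152 153 152 152 120  94 105  95 102 102 106 108 104 103 101  98
  111 101  98  84  89 141 161 160]
 [149 154 150 152 154 141  93  85  98 101  99 100 108 107 105 104 100  95
  103 101  95  83  81 124 156 158]
 [151 150 152 151 150 124  81  80  94  97  99 102 109 108 103 104 102  99
  103 101  87  80  86 116 147 158]
 [152 152 149 150 145 118  79  83  87  95  98 105 109 109 104 106 100  97
  105  96  86  83  87 115 134 159]
 [156 152 151 150 134 114  87  80  85  93  95 102 106 109 105 103  97  94
   97  87  83  81  92 118 124 150]
 [155 154 151 147 120 116  94  81  84  95  95 101 109 107 103 104  98  93
   89  85  83  82  97 119 120 136]
 [155 154 152 144 117 117 102  84  82  93  97 100 1
[... 2628 characters left out ...]
14 111 112
  111 112 115 115 113 118 130 161]
 [152 154 153 153 153 126 117 115 113 112 111 112 111 111 111 111 114 111
  114 114 117 116 117 120 145 164]
 [158 149 153 153 154 141 119 117 116 113 114 116 111 112 114 113 113 114
  116 117 117 120 117 129 156 167]
 [166 152 151 154 154 150 129 117 119 116 116 116 115 115 113 115 115 117
  115 119 118 117 126 144 163 164]
 [173 150 150 152 157 156 142 125 119 120 116 117 114 115 115 114 118 117
  119 118 120 123 136 158 164 162]
 [176 158 152 153 157 158 155 138 125 120 118 117 117 117 118 115 117 119
  120 123 124 130 152 163 166 159]
 [179 164 153 154 155 155 156 151 139 125 124 121 121 119 117 120 119 121
  123 124 133 154 163 164 163 162]]
```

Tip spot at px (315,253.5), bearing about 1 mm off in each axis. Correct and lower in steps.

Request:
arm_command --moves '[{"slide": [-1, -1, 0], "turn": 0, "gripper": 40}, {"slide": [-1, -1, 2], "turn": 0, "gripper": 40}, {"slide": [-1, -1, 4], "turn": 0, "gripper": 40}, {"slide": [-1, -1, 5], "turn": 0, "gripper": 40}, {"slide": [-1, -1, 5], "turn": 0, "gripper": 40}, {"slide": [-1, -1, 5], "turn": 0, "gripper": 40}]'

```text
time_s: 23.07
eef_pos: [0.496, 0.3057, 0.1416]
ee_rot: [0.107, 0.994, 0.005, 0.014]
ft_force: [-0.4, 0.6, -1.1]
grip_width: 0.0471
```

Request:
arm_command --moves '[{"slide": [0, 0, 1], "turn": 0, "gripper": 40}, {"slide": [0, 0, 1], "turn": 0, "gripper": 40}, {"slide": [0, 0, 1], "turn": 0, "gripper": 40}]'

```text
time_s: 23.32
eef_pos: [0.496, 0.3057, 0.1406]
ee_rot: [0.107, 0.994, 0.005, 0.014]
ft_force: [0.2, 0.2, -1.4]
grip_width: 0.0471
```

Request:
arm_command --moves '[{"slide": [0, 0, 0.8], "turn": 0, "gripper": 40}, {"slide": [0, 0, 0.8], "turn": 0, "gripper": 40}, {"slide": [0, 0, 0.8], "turn": 0, "gripper": 40}]'

```text
time_s: 23.57
eef_pos: [0.496, 0.3057, 0.1398]
ee_rot: [0.107, 0.994, 0.005, 0.014]
ft_force: [-0.5, 0.7, -1.4]
grip_width: 0.0474
```

Request:
arm_command --moves '[{"slide": [0, 0, 0.8], "turn": 0, "gripper": 40}, {"slide": [0, 0, 0.8], "turn": 0, "gripper": 40}, {"slide": [0, 0, 0.8], "turn": 0, "gripper": 40}]'

```text
time_s: 23.82
eef_pos: [0.4962, 0.3057, 0.1394]
ee_rot: [0.107, 0.994, 0.005, 0.014]
ft_force: [-1.2, -2.3, 4.9]
grip_width: 0.0473
```

Request:
arm_command --moves '[{"slide": [0, 0, 0.8], "turn": 0, "gripper": 40}, {"slide": [0, 0, 0.8], "turn": 0, "gripper": 40}, {"slide": [0, 0, 0.8], "turn": 0, "gripper": 40}]'

```text
time_s: 24.07
eef_pos: [0.4963, 0.3057, 0.1394]
ee_rot: [0.107, 0.994, 0.005, 0.014]
ft_force: [-3.8, -2.2, 8.4]
grip_width: 0.0471
```

Contact at z=0.1394 as predicted. Release and retreat.

Request:
arm_command --moves '[{"slide": [0, 0, -0.3], "turn": 0, "gripper": 50}, {"slide": [0, 0, -0.3], "turn": 0, "gripper": 54}, {"slide": [0, 0, -0.3], "turn": 0, "gripper": 58}, {"slide": [0, 0, -0.3], "turn": 0, "gripper": 70}, {"slide": [0, 0, -0.3], "turn": 0, "gripper": 85}, {"slide": [0, 0, -0.3], "turn": 0, "gripper": 85}, {"slide": [0, 0, -0.3], "turn": 0, "gripper": 85}, {"slide": [0, 0, -0.3], "turn": 0, "gripper": 85}]'

```text
time_s: 24.73
eef_pos: [0.4963, 0.3057, 0.1396]
ee_rot: [0.107, 0.994, 0.005, 0.014]
ft_force: [-0.4, 0.1, 0.1]
grip_width: 0.085
```

Request:
arm_command --moves '[{"slide": [-1, 1, -35], "turn": 0, "gripper": 85}, {"slide": [-1, 1, -70], "turn": 0, "gripper": 85}, {"slide": [-1, 1, -92], "turn": 0, "gripper": 85}, {"slide": [-1, 1, -92], "turn": 0, "gripper": 85}, {"slide": [-1, 1, -92], "turn": 0, "gripper": 85}]'

```text
time_s: 25.15
eef_pos: [0.495, 0.3061, 0.233]
ee_rot: [0.107, 0.994, 0.006, 0.016]
ft_force: [0.8, 0.4, -1.3]
grip_width: 0.0849
```

Run:
```python
from h import *
f=grab('wrist','w21'); s=arm.read_state(); print(s['eef_pos'],s['ee_rot'],s['time_s'])
q=(.494,.3065,.073); p=proj(f,q)
print('small',circ(f,p,26,.073,.1)[0],'large',circ(f,proj(f,(.494,.3065,.046)),31,.046,.08)[0])
p=proj(f,(.494,.3065,.0775)); u,v=map(int,p); print(p)
g=cv2.cvtColor(f['pixels'],cv2.COLOR_RGB2GRAY); print(g[v-14:v+18,u-16:u+17])
R_=R.from_quat(s['ee_rot']).as_matrix(); print(R_[:,2])
print(slide(.464,-.186,.29))
```

```text
[0.4947 0.3058 0.2314] [0.1068 0.9942 0.005  0.0146] 25.2
small [(array([0.4946, 0.306 ]), np.float32(26.747541)), (array([0.4868, 0.3086]), np.float32(27.512371))] large [(array([0.4943, 0.306 ]), np.float32(31.107767)), (array([0.5059, 0.3045]), np.float32(28.950027))]
[315.2003 198.5944]
[[157 151 132 ... 123 128 148]
 [147 130 126 ... 136 127 130]
 [129 123 129 ... 145 138 126]
 ...
 [238 228 230 ... 238 236 235]
 [242 233 232 ... 236 235 237]
 [243 241 237 ... 236 240 241]]
[ 0.0301  0.0069 -0.9995]
[ -76.1666 -486.319   -62.8636]
```

The small bearing is concentric with the stack at (0.4946,0.306). Now the seal.

Request:
arm_command --moves '[{"slide": [0, 0, -40], "turn": 0, "gripper": 85}, {"slide": [0, 0, -64], "turn": 0, "gripper": 85}, {"slide": [-60, -340, -64], "turn": 0, "gripper": 85}, {"slide": [-60, -340, -64], "turn": 0, "gripper": 85}, {"slide": [-60, -340, -64], "turn": 0, "gripper": 85}, {"slide": [-60, -340, -64], "turn": 0, "gripper": 85}, {"slide": [-60, -340, -64], "turn": 0, "gripper": 85}, {"slide": [-60, -340, -64], "turn": 0, "gripper": 85}, {"slide": [-60, -340, -64], "turn": 0, "gripper": 85}, {"slide": [-60, -340, -64], "turn": 0, "gripper": 85}]'

```text
time_s: 26.03
eef_pos: [0.4789, -0.0295, 0.2913]
ee_rot: [0.107, 0.994, 0.005, 0.014]
ft_force: [0.5, -0.3, 0.2]
grip_width: 0.0849
```

Run:
```python
from h import *
v=np.load('v4.npz'); g=grab('wrist'); s=arm.read_state(); print(s['eef_pos'],s['ee_rot'])
g4=dict(g); g4['pose']=v['pose']; g4['pixels']=v['pix']
for n,f in (('v4',g4),('now',g)):
    h=cv2.cvtColor(f['pixels'],cv2.COLOR_RGB2HSV); 
    c,a=ell(f,proj(f,(.464,-.185,.009)),38,lambda h:h[...,2]<62); print(n,c,a,plane(f,c,.009))
print(slide(.464,-.186,.2))
```

```text
[ 0.4786 -0.0353  0.2911] [0.1086 0.994  0.0038 0.0137]
v4 [220.377  209.6003] [41.1829 49.3916] [ 0.46  -0.179  0.009]
now [194.6686 163.4836] [ 2.6812 14.6871] [ 0.4435 -0.1664  0.009 ]
[ -15.8722 -151.2148   89.9835]
```

Request:
arm_command --moves '[{"slide": [-14, -151, 0], "turn": 0, "gripper": 85}, {"slide": [-14, -151, 0], "turn": 0, "gripper": 85}, {"slide": [-14, -151, 0], "turn": 0, "gripper": 85}, {"slide": [-14, -151, 40], "turn": 0, "gripper": 85}, {"slide": [-15, -151, 80], "turn": 0, "gripper": 85}, {"slide": [-15, -151, 90], "turn": 0, "gripper": 85}, {"slide": [-15, -151, 90], "turn": 0, "gripper": 85}, {"slide": [-15, -151, 90], "turn": 0, "gripper": 85}, {"slide": [-15, -151, 90], "turn": 0, "gripper": 85}]'

```text
time_s: 26.83
eef_pos: [0.4636, -0.1854, 0.2012]
ee_rot: [0.108, 0.994, 0.004, 0.014]
ft_force: [-0.3, -0.4, -0.7]
grip_width: 0.0848
```

Run:
```python
from h import *
f=grab('wrist','w22'); s=arm.read_state(); print(s['eef_pos'],s['ee_rot'],s['time_s'])
p=proj(f,(.462,-.183,.009)); print(p)
for r in (34,21): print(r,circ(f,p,r,.009,.1)[0])
for t in (50,60,70): 
    c,a=ell(f,p,58,lambda h:h[...,2]<t); print(t,c,a,plane(f,c,.009))
print(slide(.46,-.183,.0745))
```

```text
[ 0.4638 -0.1854  0.2016] [0.1083 0.994  0.0035 0.0146] 26.8833
[317.7507 185.5131]
34 [(array([ 0.4645, -0.1865]), np.float32(33.665546))]
21 []
50 [323.0725 160.2499] [13.9643 35.3621] [ 0.4407 -0.1735  0.009 ]
60 [315.5122 182.1735] [59.9923 70.7987] [ 0.4585 -0.1843  0.009 ]
70 [315.4997 182.7031] [61.7822 72.2228] [ 0.459  -0.1844  0.009 ]
[  7.8293   0.2125 126.9506]
```

Run:
```python
from h import *
f=grab('wrist'); g=cv2.cvtColor(f['pixels'],cv2.COLOR_RGB2GRAY)
p=proj(f,(.4645,-.1865,.009)); u,v=map(int,np.round(p)); print(p,'px/mm',np.linalg.norm(proj(f,(.4645,-.1765,.009))-p)/10)
print(g[v,u-60:u+60]); print(g[v-60:v+60,u])
print(slide(.464,-.1865,.0745))
```

```text
[314.5598 188.4376] px/mm 1.1069822062617394
[188 186 184 182 179 178 177 178 179 178 176 178 179 179 179 177 181 182
 182 183 181 172 146 109  67  60  59  59  59  59  60  56  58  67  81  91
  94  93  94  93  93  93  92  95  93  94  94  94  94  94  98  95  94  96
  96  96 101 100 105 109 120 140 143 143 144 153 158 132 108 107 119 140
 140 128  99  96  97  99  99 100 101 101 101 105 106 105  95  65  51  60
  64  60  60  62  64  62  61  81 119 150 171 172 170 168 166 168 170 167
 170 171 169 170 169 170 169 170 172 170 173 176]
[ 86  87  87  92  94  92  92  96  95  96  97  98  98 101 101  99  97  95
  97  97  98  96  94  69  44  49  53  48  52  49  55  51  54  54  77  95
 101 102 101 100  98  97  97  95  95  95  94  92  94  90  91  93  94  93
  96 100 100  99  99 101 120 150 168 169 171 167 166 168 169 168 168 171
 171 172 172 172 170 166 163 165 163 162 160 130  92  72  71  76  89  94
  96  94  96  96  99 143 180 189 188 186 187 185 184 186 185 186 185 183
 182 182 183 179 175 174 170 170 171 173 175 178]
[  3.2518  -2.3476 127.1619]
```

Request:
arm_command --moves '[{"slide": [1, -2.3, 35], "turn": 0, "gripper": 85}, {"slide": [2, -2.3, 70], "turn": 0, "gripper": 85}, {"slide": [3, -2.3, 100], "turn": 0, "gripper": 85}, {"slide": [4, -2.3, 118], "turn": 0, "gripper": 85}, {"slide": [4.2, -2.3, 126], "turn": 0, "gripper": 85}, {"slide": [4.2, -2.3, 128], "turn": 0, "gripper": 85}, {"slide": [4.2, -2.3, 128], "turn": 0, "gripper": 75}, {"slide": [4.2, -2.3, 128], "turn": 0, "gripper": 71}, {"slide": [4.2, -2.3, 128], "turn": 0, "gripper": 68}, {"slide": [4.2, -2.3, 128], "turn": 0, "gripper": 55}]'

```text
time_s: 27.77
eef_pos: [0.4641, -0.187, 0.0761]
ee_rot: [0.108, 0.994, 0.002, 0.016]
ft_force: [-17.0, -15.5, 62.3]
grip_width: 0.0577
```

Request:
arm_command --moves '[{"slide": [0, 0, 0], "turn": 0, "gripper": 55}, {"slide": [0, 0, 0], "turn": 0, "gripper": 55}, {"slide": [0, 0, 0], "turn": 0, "gripper": 55}, {"slide": [0, 0, 0], "turn": 0, "gripper": 55}]'

```text
time_s: 28.1
eef_pos: [0.4649, -0.1874, 0.0775]
ee_rot: [0.108, 0.994, 0.002, 0.018]
ft_force: [0.4, -1.6, 10.0]
grip_width: 0.0552
```

Run:
```python
from h import *
f=grab('wrist','w23'); s=arm.read_state(); print(s['eef_pos'],s['ee_rot'],s['ft_force'],s['grip_width'])
p=proj(f,(.4635,-.1863,.009)); print(p, [(c,r,(c-s['eef_pos'][:2])*1e3) for c,r in circ(f,p,34,.009,.08)[0]])
```

```text
[ 0.4649 -0.1875  0.0775] [0.1081 0.994  0.0019 0.0177] [ 1.5357 -0.9798 10.1846] 0.05507966847116982
[318.6097 249.4014] []
```

The pads slid over the seal: width 55 equals the command, with 62 N at the wrist. The fingertips reach less when wide than I assumed. I back off upward, open and look again.

Request:
arm_command --moves '[{"slide": [0, 0, -10], "turn": 0, "gripper": 55}, {"slide": [0, 0, -30], "turn": 0, "gripper": 70}, {"slide": [1, 1, -60], "turn": 0, "gripper": 85}, {"slide": [1, 1, -90], "turn": 0, "gripper": 85}, {"slide": [1, 1, -120], "turn": 0, "gripper": 85}, {"slide": [1, 1, -124], "turn": 0, "gripper": 85}, {"slide": [1, 1, -124], "turn": 0, "gripper": 85}, {"slide": [1, 1, -124], "turn": 0, "gripper": 85}]'

```text
time_s: 28.82
eef_pos: [0.4595, -0.1862, 0.2012]
ee_rot: [0.108, 0.994, 0.002, 0.018]
ft_force: [0.5, 0.0, -1.4]
grip_width: 0.0849
```

Run:
```python
from h import *
f=grab('wrist','w24'); s=arm.read_state(); print(s['eef_pos'],s['ee_rot'],s['time_s'],s['ft_force'])
p=proj(f,(.4635,-.1863,.009)); g=cv2.cvtColor(f['pixels'],cv2.COLOR_RGB2GRAY); u,v=map(int,np.round(p)); print(p)
print(circ(f,p,34,.009,.1)[0])
print(g[v,u-60:u+60]); print(g[v-60:v+60,u])
print(slide(.4635,-.1863,.0675))
```

```text
[ 0.4594 -0.1861  0.2004] [0.1081 0.994  0.0021 0.0171] 28.8667 [ 0.2949  0.1473 -0.3604]
[316.9075 190.4106]
[(array([ 0.4634, -0.1842]), np.float32(33.58829))]
[191 190 187 185 183 182 181 180 182 182 182 184 183 182 183 183 185 185
 186 186 186 185 182 163 107  84  81  75  63  62  63  59  58  59  84 130
 157 152 144 149 158 163 162 147 125 134 139 141 146 153 162 167 164 164
 165 164 166 169 169 174 174 170 172 170 173 173 171 170 172 172 171 152
 110 101 100  98  99  97  98 101 102 102 105 107 105 107 100  82  59  54
  63  61  60  63  63  61  65  94 148 174 176 175 174 171 168 167 170 172
 172 172 171 169 169 170 169 169 169 169 173 175]
[ 86  87  85  85  91  92  92  93  95  97  97  97  99  97 100  97 100  97
  95  96  94  95  93  87  59  45  49  54  54  53  54  56  55  53  54  81
  99 100 103  99 102  99  99  97  96  94  94  95  91  95  95  93  95  97
  99 100 108 144 171 173 174 171 168 168 167 170 170 168 168 169 170 171
 172 174 173 173 170 169 166 165 166 164 161 138 104  81  81  74  80  94
  97  96  96  95  95 121 166 191 192 188 187 185 188 185 186 185 184 185
 183 183 183 181 176 175 170 170 172 175 179 177]
[  0.3639  -0.4015 133.0041]
```

The seal still lies flat at ≈(0.463,-0.186). Regrip 8 mm lower.

Request:
arm_command --moves '[{"slide": [0.5, -0.3, 35], "turn": 0, "gripper": 85}, {"slide": [1, -0.3, 70], "turn": 0, "gripper": 85}, {"slide": [2, -0.3, 100], "turn": 0, "gripper": 85}, {"slide": [2.5, -0.3, 118], "turn": 0, "gripper": 85}, {"slide": [3, -0.3, 128], "turn": 0, "gripper": 85}, {"slide": [3, -0.3, 132], "turn": 0, "gripper": 85}, {"slide": [3, -0.3, 132], "turn": 0, "gripper": 85}, {"slide": [3, -0.3, 132], "turn": 0, "gripper": 85}]'

```text
time_s: 29.53
eef_pos: [0.4613, -0.1858, 0.0692]
ee_rot: [0.108, 0.994, 0.002, 0.017]
ft_force: [0.2, -0.1, -0.4]
grip_width: 0.0851
```

Request:
arm_command --moves '[{"slide": [0, 0, 1.2], "turn": 0, "gripper": 85}, {"slide": [0, 0, 1.2], "turn": 0, "gripper": 74}, {"slide": [0, 0, 1.2], "turn": 0, "gripper": 70}, {"slide": [0, 0, 1.2], "turn": 0, "gripper": 67}, {"slide": [0, 0, 1.2], "turn": 0, "gripper": 62}, {"slide": [0, 0, 1.2], "turn": 0, "gripper": 62}, {"slide": [0, 0, 0], "turn": 0, "gripper": 60}]'

```text
time_s: 30.12
eef_pos: [0.4615, -0.1859, 0.0699]
ee_rot: [0.108, 0.994, 0.002, 0.018]
ft_force: [-0.1, -0.3, -0.2]
grip_width: 0.0639
```

Request:
arm_command --moves '[{"slide": [0, 0, 0], "turn": 0, "gripper": 52}, {"slide": [0, 0, 0], "turn": 0, "gripper": 52}, {"slide": [0, 0, -3], "turn": 0, "gripper": 52}, {"slide": [0, 0, -6], "turn": 0, "gripper": 52}, {"slide": [0, 0, -6], "turn": 0, "gripper": 52}]'

```text
time_s: 30.53
eef_pos: [0.4615, -0.186, 0.0766]
ee_rot: [0.108, 0.994, 0.002, 0.018]
ft_force: [-0.3, 0.9, -0.0]
grip_width: 0.0639
```

Run:
```python
from h import *
f=grab('wrist','w25'); s=arm.read_state(); print(s['eef_pos'],s['ee_rot'],s['ft_force'],s['grip_width'])
z=s['eef_pos'][2]-.0585
p=proj(f,(.4630,-.1857,z)); g=cv2.cvtColor(f['pixels'],cv2.COLOR_RGB2GRAY); u,v=map(int,np.round(p)); print(p)
print([(c,r,(c-s['eef_pos'][:2])*1e3) for c,r in circ(f,p,34,z,.1)[0]])
print(g[v-90:v+90,u])
```

```text
[ 0.4614 -0.186   0.0763] [0.108  0.994  0.0018 0.0181] [-0.2187  0.2799 -1.2022] 0.06373549071003845
[318.411  264.7531]
[(array([ 0.461 , -0.1862]), np.float32(33.062286), array([-0.4272, -0.2305]))]
[105 103  99 100 101 100 102 100 102 100 100 100  99  98  98 101 102 103
 107 107 107  81  44  37  38  37  38  48  52  52  54  54  54  49  49  52
  51  53  51  51  52  52  58  78  96 100 101 101 100 100  99  97  95  96
  96  97  97  94  94  93  94  92  92  94  95  94  97  99  98 100 102 101
 101 100 101 100  98  98 100 101 100 100 100  99  98  97  98  97 100  97
  98 100  99  98  98 101  99 100 102 102 102 124 158 174 173 172 173 172
 169 166 165 135 101  96 100  97  96  96  99  97 102 103 104 105  85  54
  47  52  56  59  75  87  66  50  68  79  86  95  96  94  94  95  95  95
  94  94 125 172 188 190 189 186 186 185 186 184 183 181 178 176 174 171
 172 175 175 176 177 175 141  77  39  33  35  33  32  32  35  30  30  32]
```

The seal is held (width 63.7) and lifted. Carry it high to the stand.

Request:
arm_command --moves '[{"slide": [0, 0, -35], "turn": 0, "gripper": 52}, {"slide": [0, 0, -70], "turn": 0, "gripper": 52}, {"slide": [0, 0, -105], "turn": 0, "gripper": 52}, {"slide": [0, 0, -140], "turn": 0, "gripper": 52}, {"slide": [0, 0, -175], "turn": 0, "gripper": 52}, {"slide": [0, 5, -205], "turn": 0, "gripper": 52}, {"slide": [20, 40, -218], "turn": 0, "gripper": 52}, {"slide": [40, 80, -218], "turn": 0, "gripper": 52}, {"slide": [50, 115, -218], "turn": 0, "gripper": 52}, {"slide": [50, 150, -218], "turn": 0, "gripper": 52}]'

```text
time_s: 31.42
eef_pos: [0.4354, -0.0269, 0.2942]
ee_rot: [0.109, 0.994, 0.002, 0.019]
ft_force: [-0.1, -0.5, 0.8]
grip_width: 0.064
```

```bash
python3 -c "
from h import *
s=arm.read_state(); print(s['eef_pos'],s['ee_rot'],s['grip_width']); print(slide(.495,.3064,.28))"
```

```text
[ 0.4354 -0.0269  0.2942] [0.1085 0.9939 0.0018 0.0189] 0.06402346821866155
[ 14.307  338.2234  16.3112]
```

Request:
arm_command --moves '[{"slide": [3, 35, 3], "turn": 0, "gripper": 52}, {"slide": [6, 75, 6], "turn": 0, "gripper": 52}, {"slide": [8, 115, 9], "turn": 0, "gripper": 52}, {"slide": [10, 155, 12], "turn": 0, "gripper": 52}, {"slide": [11, 195, 14], "turn": 0, "gripper": 52}, {"slide": [12, 235, 15], "turn": 0, "gripper": 52}, {"slide": [13, 275, 16], "turn": 0, "gripper": 52}, {"slide": [14, 310, 16], "turn": 0, "gripper": 52}, {"slide": [14, 338, 16], "turn": 0, "gripper": 52}, {"slide": [14, 338, 16], "turn": 0, "gripper": 52}]'

```text
time_s: 32.25
eef_pos: [0.4954, 0.3101, 0.2794]
ee_rot: [0.107, 0.994, 0.002, 0.018]
ft_force: [1.2, 0.7, -0.1]
grip_width: 0.0637
```

```bash
python3 -c "
from h import *
s=arm.read_state(); print(s['eef_pos'],s['ee_rot'],s['grip_width']); print(slide(.495,.3064,.155))"
```

```text
[0.4954 0.3101 0.2794] [0.1071 0.9941 0.002  0.0183] 0.06374742153132087
[  4.0791  -4.6571 124.2866]
```

Request:
arm_command --moves '[{"slide": [0, -3.7, 20], "turn": 0, "gripper": 52}, {"slide": [1.5, -4, 45], "turn": 0, "gripper": 52}, {"slide": [2.5, -4.2, 75], "turn": 0, "gripper": 52}, {"slide": [3.4, -4.4, 100], "turn": 0, "gripper": 52}, {"slide": [4, -4.6, 118], "turn": 0, "gripper": 52}, {"slide": [4, -4.6, 124], "turn": 0, "gripper": 52}, {"slide": [4, -4.6, 124], "turn": 0, "gripper": 52}, {"slide": [4, -4.6, 124], "turn": 0, "gripper": 52}]'

```text
time_s: 32.92
eef_pos: [0.4954, 0.3064, 0.1563]
ee_rot: [0.107, 0.994, 0.002, 0.019]
ft_force: [0.7, -0.4, 0.1]
grip_width: 0.0636
```

Run:
```python
from h import *
f=grab('wrist','w26'); s=arm.read_state(); print(s['eef_pos'],s['ee_rot'],s['ft_force'],s['grip_width'])
z=s['eef_pos'][2]-.0609
print([(c,r) for c,r in circ(f,proj(f,(.494,.306,z)),34,z,.1)[0]], proj(f,(.494,.306,z)))
print('small',circ(f,proj(f,(.494,.306,.073)),26,.073,.1)[0])
p=proj(f,(.4946,.3062,.0775)); u,v=map(int,np.round(p)); print('tip exp',p)
cv2.imwrite('pics/w26c.png',cv2.resize(f['pixels'][v-70:v+80,u-80:u+80],None,fx=4,fy=4,interpolation=cv2.INTER_CUBIC)[:,:,::-1])
g=cv2.GaussianBlur(cv2.cvtColor(f['pixels'],cv2.COLOR_RGB2GRAY),(3,3),0); print(u,v); 
for r in g[v-12:v+16,u-10:u+11]: print(*r)
print('col',*g[v-70:v+90,u])
```

```text
[0.4956 0.3065 0.1568] [0.1071 0.9941 0.0024 0.019 ] [ 0.1065  0.2244 -1.1115] 0.06361964984121395
[(array([0.4961, 0.3066]), np.float32(34.117397))] [315.58   258.0771]
small [(array([0.5085, 0.3029]), np.float32(26.018908)), (array([0.4924, 0.3074]), np.float32(26.281746)), (array([0.4819, 0.3093]), np.float32(25.604631))]
tip exp [316.1028 241.8269]
316 242
103 106 105 104 104 104 106 109 112 115 115 113 110 109 109 107 105 104 107 113 114
94 98 101 101 102 103 105 109 113 115 115 112 110 109 108 107 103 102 105 110 111
89 93 97 99 100 103 106 110 113 115 114 112 110 109 108 106 102 100 102 106 107
87 91 96 98 100 104 107 111 113 114 113 112 110 109 107 105 101 99 100 102 101
86 90 95 98 101 104 108 111 114 114 113 111 110 108 106 103 101 100 100 98 94
86 89 93 96 99 104 108 112 114 113 112 111 110 108 106 102 99 99 98 94 91
89 89 90 93 97 102 107 111 113 113 112 111 109 108 105 101 97 96 96 93 91
96 92 91 91 95 100 105 110 112 113 113 111 110 107 103 98 95 94 94 92 92
105 98 94 92 93 97 103 109 114 117 118 117 114 108 102 96 93 92 92 92 92
115 107 99 95 94 95 102 111 119 125 127 
[... 1429 characters left out ...]
0 121 121 122 122 123 123
127 126 125 123 123 123 123 123 122 122 121 121 121 122 122 122 123 123 124 125 126
col 140 163 179 182 180 177 173 169 167 172 183 192 191 182 163 146 143 152 149 130 116 113 115 110 87 59 45 43 44 48 53 57 58 58 58 58 57 57 57 57 58 58 59 59 62 78 114 145 152 138 116 104 105 111 114 115 115 115 115 115 114 113 113 112 112 113 118 127 134 137 138 137 135 132 128 127 126 124 119 114 113 114 116 117 119 121 123 125 128 137 152 165 169 168 172 193 226 246 248 232 199 170 172 201 234 249 250 242 217 185 176 182 189 191 192 191 190 189 188 188 189 190 191 193 195 196 187 153 101 64 54 58 64 73 74 64 59 71 87 94 95 95 94 94 94 94 92 91 87 75 64 59 59 58 58 58 58 58 58 57
```

The tip spot is at (316.2,241.5), exactly as predicted, and the seal is within 1 mm of it. Small correction, then lower.

Request:
arm_command --moves '[{"slide": [0.7, -0.5, 0], "turn": 0, "gripper": 52}, {"slide": [0.8, -0.5, 4], "turn": 0, "gripper": 52}, {"slide": [0.9, -0.5, 8], "turn": 0, "gripper": 52}, {"slide": [1.1, -0.5, 11], "turn": 0, "gripper": 52}, {"slide": [1.1, -0.5, 11.5], "turn": 0, "gripper": 52}, {"slide": [1.1, -0.5, 11.5], "turn": 0, "gripper": 52}]'

```text
time_s: 33.47
eef_pos: [0.4947, 0.3063, 0.1449]
ee_rot: [0.107, 0.994, 0.002, 0.019]
ft_force: [-0.1, 0.1, -1.3]
grip_width: 0.0638
```

Request:
arm_command --moves '[{"slide": [0, 0, 1], "turn": 0, "gripper": 52}, {"slide": [0, 0, 1], "turn": 0, "gripper": 52}, {"slide": [0, 0, 1], "turn": 0, "gripper": 52}]'

```text
time_s: 33.72
eef_pos: [0.4947, 0.3063, 0.1439]
ee_rot: [0.107, 0.994, 0.002, 0.019]
ft_force: [0.2, 0.6, -1.0]
grip_width: 0.0636
```

Request:
arm_command --moves '[{"slide": [0, 0, 0.8], "turn": 0, "gripper": 52}, {"slide": [0, 0, 0.8], "turn": 0, "gripper": 52}, {"slide": [0, 0, 0.8], "turn": 0, "gripper": 52}]'

```text
time_s: 33.97
eef_pos: [0.4947, 0.3063, 0.1431]
ee_rot: [0.107, 0.994, 0.002, 0.019]
ft_force: [-0.2, 0.1, -0.6]
grip_width: 0.0638
```

Request:
arm_command --moves '[{"slide": [0, 0, 0.8], "turn": 0, "gripper": 52}, {"slide": [0, 0, 0.8], "turn": 0, "gripper": 52}, {"slide": [0, 0, 0.8], "turn": 0, "gripper": 52}]'

```text
time_s: 34.22
eef_pos: [0.4948, 0.3063, 0.1424]
ee_rot: [0.107, 0.994, 0.002, 0.019]
ft_force: [-0.5, 0.7, -0.3]
grip_width: 0.0638
```

Request:
arm_command --moves '[{"slide": [0, 0, 1], "turn": 0, "gripper": 52}, {"slide": [0, 0, 1], "turn": 0, "gripper": 52}, {"slide": [0, 0, 1], "turn": 0, "gripper": 52}]'

```text
time_s: 34.47
eef_pos: [0.495, 0.3064, 0.1421]
ee_rot: [0.107, 0.994, 0.002, 0.019]
ft_force: [-2.0, -1.1, 6.9]
grip_width: 0.0638
```

Request:
arm_command --moves '[{"slide": [0, 0, 0.8], "turn": 0, "gripper": 52}, {"slide": [0, 0, 0.8], "turn": 0, "gripper": 52}, {"slide": [0, 0, 0.8], "turn": 0, "gripper": 52}]'

```text
time_s: 34.72
eef_pos: [0.4952, 0.3064, 0.142]
ee_rot: [0.107, 0.994, 0.003, 0.019]
ft_force: [-3.7, -1.9, 8.1]
grip_width: 0.0637
```

Request:
arm_command --moves '[{"slide": [0, 0, 0], "turn": 0, "gripper": 66}, {"slide": [0, 0, 0], "turn": 0, "gripper": 70}, {"slide": [0, 0, 0], "turn": 0, "gripper": 75}, {"slide": [0, 0, 0], "turn": 0, "gripper": 85}, {"slide": [0, 0, 0], "turn": 0, "gripper": 85}, {"slide": [0, 0, 0], "turn": 0, "gripper": 85}, {"slide": [0, 0, 0], "turn": 0, "gripper": 85}]'

```text
time_s: 35.3
eef_pos: [0.4952, 0.3064, 0.142]
ee_rot: [0.107, 0.994, 0.003, 0.019]
ft_force: [-0.7, -0.3, -0.3]
grip_width: 0.0849
```

Request:
arm_command --moves '[{"slide": [-0.5, 0, -20], "turn": 0, "gripper": 85}, {"slide": [-1, 0, -50], "turn": 0, "gripper": 85}, {"slide": [-2, 0, -80], "turn": 0, "gripper": 85}, {"slide": [-2, 0, -90], "turn": 0, "gripper": 85}, {"slide": [-2, 0, -90], "turn": 0, "gripper": 85}]'

```text
time_s: 35.72
eef_pos: [0.4943, 0.3063, 0.2353]
ee_rot: [0.107, 0.994, 0.004, 0.021]
ft_force: [-0.5, 0.8, 0.4]
grip_width: 0.0853
```

Run:
```python
from h import *
f=grab('wrist','w27'); t=grab('scene','s27'); s=arm.read_state(); print(s['eef_pos'],s['time_s'],s['ft_force'])
p=proj(f,(.4946,.3062,.082)); print(p)
for n,r,z in (('seal',34,.082),('small',26,.073),('large',31,.046)): print(n,circ(f,proj(f,(.4946,.3062,z)),r,z,.07)[0])
q=proj(t,(.494,.306,.05)); print(q)
u,v=map(int,p); a=cv2.resize(f['pixels'][v-60:v+60,u-60:u+60],(400,400),interpolation=cv2.INTER_CUBIC)
u,v=map(int,q); b=cv2.resize(t['pixels'][v-45:v+45,u-45:u+45],(400,400),interpolation=cv2.INTER_CUBIC)
cv2.imwrite('pics/final.png',np.hstack([a,b])[:,:,::-1])
```

```text
[0.4936 0.3059 0.2315] 35.8167 [ 0.3707 -0.2622  0.6281]
[315.3145 199.0224]
seal [(array([0.4975, 0.3053]), np.float32(33.48091))]
small [(array([0.5001, 0.3057]), np.float32(24.45807))]
large []
[283.7942 198.0444]
```

View pics/final.png

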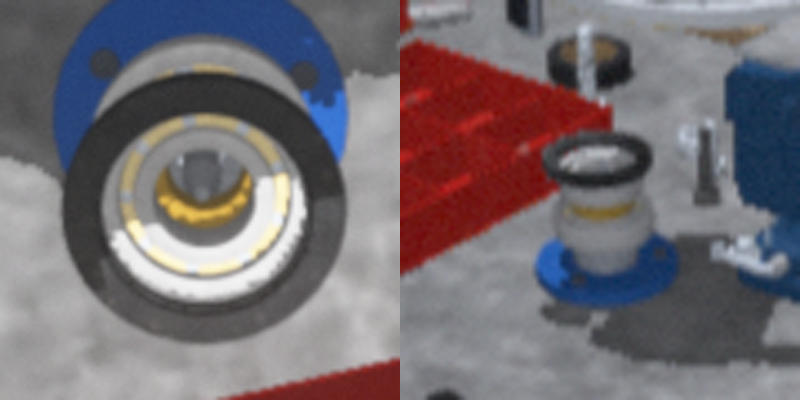

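Final picture (left wrist, right scene): the order is right and the stack looks upright. The seal opening is centred at (204,208) and the small bearing's cage at (206,195). I check the post tip numerically for centring.

Run:
```python
from h import *
f=grab('wrist'); g=cv2.GaussianBlur(cv2.imread('pics/w27.png',0),(3,3),0)
print('tip if .4946,.3062',proj(f,(.4946,.3062,.0775)),'z.058..',[proj(f,(.4946,.3062,z)).round(1) for z in (.073,.082)])
print('row per mm x',proj(f,(.4956,.3062,.078))-proj(f,(.4946,.3062,.078)))
for r in range(182,216): print(r,*g[r,300:334:1])
print('col',*g[140:250,316])
```

```text
tip if .4946,.3062 [316.7026 200.1918] z.058.. [array([316.7, 198.4]), array([316.7, 202.1])]
row per mm x [0.2754 1.1889]
182 151 141 134 133 137 142 145 146 145 144 143 141 139 138 137 137 137 137 138 141 144 146 148 149 149 148 147 143 139 135 136 143 154 162
183 140 134 134 137 141 144 145 144 142 141 138 133 129 125 123 122 121 122 125 130 137 143 147 147 147 148 148 147 145 140 135 135 144 156
184 133 134 137 140 141 143 142 141 139 134 125 115 110 106 103 102 101 102 104 111 126 140 144 142 143 145 147 148 147 145 141 135 136 147
185 133 137 140 140 139 139 138 137 139 132 112 97 92 91 90 90 89 89 89 96 115 135 138 133 134 139 144 146 147 147 145 140 135 139
186 136 139 140 139 137 135 132 133 143 138 109 89 85 87 88 89 89 87 85 91 109 128 128 123 125 130 137 142 145 146 147 144 138 135
187 138 139 139 137 133 127 123 128 143 140 110 89 88 90 92 94 93 91 88 90 104 119 120 117 118 122 128 135 140 144 145 145 142 137
188 138 138 137 132 123 115 114 120 130 126 104 90 91 94 95 97 96 95 93 93 100 110 115 116 116 118 120 123 130 138 144 145 145 141
189 138 136 134 125 111 104 108 1
[... 3276 characters left out ...]
39 239 240 236 225 211
214 234 241 242 240 237 234 233 234 235 236 236 236 235 233 232 232 233 234 235 237 238 239 239 239 238 237 238 239 240 241 240 226 198 175
215 213 230 240 242 242 240 237 235 235 235 236 237 237 237 238 239 239 239 239 239 240 240 239 238 238 238 239 241 242 239 231 207 173 159
col 62 62 62 63 64 63 63 64 70 84 99 116 138 152 153 149 145 147 152 142 103 62 46 48 50 50 50 50 50 51 51 54 75 119 154 160 146 135 138 145 147 144 137 121 101 89 89 93 96 96 97 97 97 97 99 106 113 114 108 95 92 114 153 172 154 125 110 105 102 104 108 117 149 200 233 239 238 238 240 239 220 187 182 212 235 239 234 218 182 130 89 74 70 71 79 85 86 86 87 86 89 104 133 157 165 165 164 162 163 164
```

Run:
```python
from h import *
f=grab('wrist','w28'); s=arm.read_state(); print(s['eef_pos'],s['ee_rot'])
b=ell(f,proj(f,(.4916,.3066,.01)),65,blue); print('base',b,plane(f,b[0],.01))
tip=plane(f,(315.4,196.7),.0775); print('tip',tip)
o=plane(f,(316.2,197.9),.073); print('small bore',o,'seal opening',plane(f,(316.2,200.5),.082))
for n,(r,z) in dict(seal=(34,.082),op=(24,.082)).items(): print(n,circ(f,proj(f,(.4946,.3062,z)),r,z,.12)[0])
g=cv2.GaussianBlur(cv2.imread('pics/w21.png',0),(3,3),0)
print('w21'); 
for r in range(180,214): print(r,*g[r,298:334:2])
```

```text
[0.4933 0.3057 0.2303] [0.1071 0.9941 0.002  0.0184]
base (array([316.4518, 176.2848]), array([86.878 , 88.6278])) [0.4917 0.3067 0.01  ]
tip [0.491  0.3057 0.0775]
small bore [0.4935 0.3058 0.073 ] seal opening [0.4927 0.3059 0.082 ]
seal [(array([0.4975, 0.3046]), np.float32(33.4347))]
op [(array([0.4986, 0.3057]), np.float32(21.90682)), (array([0.4986, 0.3057]), np.float32(24.254974)), (array([0.4829, 0.3091]), np.float32(25.424839))]
w21
180 143 150 158 156 145 133 128 130 134 134 132 131 132 135 145 153 156 147
181 148 157 156 145 132 128 133 138 141 142 140 139 136 130 133 147 160 155
182 155 159 148 133 130 135 139 142 143 144 144 146 145 137 129 137 156 161
183 160 156 137 130 138 141 141 141 140 141 143 145 148 146 136 131 145 161
184 159 146 130 135 143 143 140 137 134 135 138 143 146 147 143 134 135 156
185 153 135 131 139 143 141 135 128 122 121 126 138 144 145 146 140 132 147
186 143 129 135 139 139 134 121 109 104 102 105 133 147 141 145 144 136 136
187 134 131 137 138 135 127 103 91 89 87 88 127 148 134 143 145 141 132
188 130 134 137 135 128 124 94 84 86 85 82 118 139
[... 1093 characters left out ...]
139 139 143 154 166 134 106 97 140 225
205 140 127 97 103 162 170 172 179 169 165 161 152 149 125 101 99 158 231
206 141 133 104 100 134 140 154 175 167 156 145 129 121 109 97 106 179 235
207 141 138 113 100 108 111 131 148 141 130 121 112 106 99 97 120 201 237
208 142 140 125 107 100 98 110 118 115 111 108 104 99 97 101 141 220 237
209 150 144 145 125 105 96 99 101 103 103 102 99 97 99 110 171 232 236
210 174 164 181 159 116 101 98 97 98 99 98 98 99 104 133 203 236 235
211 208 198 214 198 139 109 103 99 98 100 101 101 103 116 170 226 237 235
212 232 223 230 223 176 129 111 102 101 103 106 107 115 147 207 236 236 236
213 241 231 232 232 211 166 131 112 108 109 114 121 146 191 229 237 236 237
```

Run:
```python
from h import *
f=grab('wrist'); im=f['pixels']; s=arm.read_state(); print(s['time_s'],s['eef_pos'],s['ee_rot'])
g=cv2.GaussianBlur(cv2.cvtColor(im,cv2.COLOR_RGB2GRAY),(3,3),0)
roi=g[188:212,312:321]; 
for r in range(190,208): print(r,*g[r,308:326])
for n,rr,z in (('seal outer',34,.082),('seal op',23,.082),('small cage',18.5,.073),('small outer/cage',20,.073),('large',31,.046)):
    print(n,circ(f,proj(f,(.496,.3062,z)),rr,z,.13)[0])
print('tip for .4946',proj(f,(.4946,.3062,.0775)))
```

```text
35.9667 [0.4933 0.3057 0.2303] [0.1071 0.9941 0.0019 0.0184]
190 132 133 140 131 104 87 86 88 89 90 89 88 85 88 102 117 121 121
191 123 129 143 137 106 87 88 92 93 94 93 91 88 88 97 110 116 117
192 113 121 131 125 100 88 91 95 96 96 96 94 91 89 93 103 112 115
193 106 114 116 108 94 89 92 95 97 97 96 95 93 91 93 101 110 114
194 103 113 112 103 92 90 93 96 97 97 96 95 94 92 93 101 110 114
195 100 112 113 104 93 91 93 96 97 97 96 95 94 92 93 101 112 117
196 95 109 113 105 93 89 92 96 97 97 96 95 93 91 92 101 113 118
197 90 103 110 104 93 89 92 96 97 97 96 94 92 89 91 101 113 116
198 86 93 102 101 93 88 91 96 99 100 98 95 90 87 91 102 110 108
199 85 85 90 93 90 86 89 97 103 106 105 98 90 86 91 99 102 97
200 89 82 82 84 84 83 88 99 109 114 113 104 92 87 89 92 91 86
201 99 89 84 81 80 80 86 99 111 117 115 106 94 88 86 85 83 83
202 122 114 104 92 84 81 84 95 107 113 110 101 90 85 83 82 83 91
203 157 154 141 122 102 90 86 90 97 101 99 92 85 84 85 89 97 112
204 179 183 174 157 135 117 103 97 95 94 93 90 89 92 101 114 128 142
205 182 192 189 180 168 153 138 125 117 113 113 113 114 121 135 150 162 165
206 175 190 188 183 181 179 172 162 155 153 154 153 152 154 160 168 172 163
207 155 173 171 164 171 184 187 183 179 175 175 173 165 155 152 153 151 141
seal outer [(array([0.4981, 0.3057]), np.float32(33.52065))]
seal op [(array([0.4974, 0.3061]), np.float32(23.301931)), (array([0.4824, 0.3087]), np.float32(24.21708))]
small cage [(array([0.4981, 0.3061]), np.float32(19.285742))]
small outer/cage [(array([0.4981, 0.3061]), np.float32(21.0974)), (array([0.4981, 0.3061]), np.float32(18.900652))]
large [(array([0.494 , 0.3072]), np.float32(31.997913)), (array([0.503 , 0.3042]), np.float32(32.13521)), (array([0.5094, 0.3035]), np.float32(27.32235))]
tip for .4946 [317.2324 201.1843]
```

In the settled view: post tip (0.4943,0.306), large bearing (0.494,0.307), but the small bearing and seal are at ≈(0.498,0.306), about 3.5 mm off in +x. I regrip the seal with a light press and slide it back about 3 mm, hoping the small bearing is dragged along.

```bash
python3 -c "
from h import *
print(slide(.4955,.3060,.142))"
```

```text
[ 1.1055  0.0575 88.3535]
```

Request:
arm_command --moves '[{"slide": [0, 0, 30], "turn": 0, "gripper": 85}, {"slide": [0.5, 0, 60], "turn": 0, "gripper": 85}, {"slide": [1, 0, 80], "turn": 0, "gripper": 85}, {"slide": [1, 0, 88], "turn": 0, "gripper": 85}, {"slide": [1, 0, 88.5], "turn": 0, "gripper": 85}, {"slide": [1, 0, 88.5], "turn": 0, "gripper": 74}, {"slide": [1, 0, 88.5], "turn": 0, "gripper": 70}, {"slide": [1, 0, 88.5], "turn": 0, "gripper": 67}, {"slide": [1, 0, 88.5], "turn": 0, "gripper": 60}, {"slide": [1, 0, 88.5], "turn": 0, "gripper": 60}]'

```text
time_s: 36.8
eef_pos: [0.4963, 0.3062, 0.1442]
ee_rot: [0.107, 0.994, 0.003, 0.02]
ft_force: [-2.4, -2.9, 11.3]
grip_width: 0.063
```

Request:
arm_command --moves '[{"slide": [0, 0, 0.6], "turn": 0, "gripper": 58}, {"slide": [0, 0, 1], "turn": 0, "gripper": 58}, {"slide": [1, -0.2, 1], "turn": 0, "gripper": 58}, {"slide": [2, -0.4, 1], "turn": 0, "gripper": 58}, {"slide": [3, -0.6, 1], "turn": 0, "gripper": 58}, {"slide": [3.3, -0.7, 1], "turn": 0, "gripper": 58}, {"slide": [3.3, -0.7, 1], "turn": 0, "gripper": 58}]'

```text
time_s: 37.38
eef_pos: [0.4937, 0.3064, 0.1445]
ee_rot: [0.107, 0.994, 0.003, 0.021]
ft_force: [3.4, -0.5, 7.5]
grip_width: 0.0628
```

Request:
arm_command --moves '[{"slide": [0.7, 0, 0.3], "turn": 0, "gripper": 58}, {"slide": [0.7, 0, 0.3], "turn": 0, "gripper": 58}, {"slide": [0.3, 0, 0], "turn": 0, "gripper": 65}, {"slide": [0.3, 0, 0], "turn": 0, "gripper": 70}, {"slide": [0.3, 0, 0], "turn": 0, "gripper": 85}, {"slide": [0.3, 0, 0], "turn": 0, "gripper": 85}, {"slide": [0.3, 0, 0], "turn": 0, "gripper": 85}, {"slide": [0.3, 0, 0], "turn": 0, "gripper": 85}]'

```text
time_s: 38.05
eef_pos: [0.4933, 0.3065, 0.1444]
ee_rot: [0.107, 0.994, 0.003, 0.021]
ft_force: [0.7, 0.3, -0.5]
grip_width: 0.0848
```

Request:
arm_command --moves '[{"slide": [-1, 0, -25], "turn": 0, "gripper": 85}, {"slide": [-2, 0, -55], "turn": 0, "gripper": 85}, {"slide": [-3, 0, -80], "turn": 0, "gripper": 85}, {"slide": [-3, 0, -87], "turn": 0, "gripper": 85}, {"slide": [-3, 0, -87], "turn": 0, "gripper": 85}, {"slide": [-3, 0, -87], "turn": 0, "gripper": 85}, {"slide": [-3, 0, -87], "turn": 0, "gripper": 85}, {"slide": [-3, 0, -87], "turn": 0, "gripper": 85}]'

```text
time_s: 38.72
eef_pos: [0.4922, 0.3055, 0.2298]
ee_rot: [0.107, 0.994, 0.003, 0.02]
ft_force: [0.8, 0.8, -0.4]
grip_width: 0.085
```

Run:
```python
from h import *
f=grab('wrist','w30'); im=f['pixels']; s=arm.read_state(); print(s['time_s'],s['eef_pos'],s['ee_rot'])
g=cv2.GaussianBlur(cv2.cvtColor(im,cv2.COLOR_RGB2GRAY),(3,3),0)
for n,rr,z in (('seal outer',34,.082),('seal op',23,.082),('small cage',20,.073),('large',31,.046)):
    print(n,circ(f,proj(f,(.495,.3062,z)),rr,z,.13)[0])
b=ell(f,proj(f,(.4916,.3066,.01)),65,blue); print('base',plane(f,b[0],.01))
p=proj(f,(.4944,.306,.0775)); u,v=map(int,np.round(p)); print('tip for .4944,.306',p,u,v)
for r in range(v-10,v+9): print(r,*g[r,u-9:u+10])
```

```text
38.7667 [0.4923 0.3055 0.23  ] [0.1071 0.994  0.0027 0.0201]
seal outer [(array([0.4949, 0.3057]), np.float32(33.622463))]
seal op [(array([0.493 , 0.3068]), np.float32(23.556755))]
small cage [(array([0.4945, 0.3057]), np.float32(20.964493))]
large [(array([0.5065, 0.3038]), np.float32(27.426188))]
base [0.4919 0.3066 0.01  ]
tip for .4944,.306 [317.1637 201.8565] 317 202
192 116 128 136 130 105 87 86 90 93 94 94 93 91 89 93 104 114 117 118
193 110 117 119 110 94 87 89 93 96 97 96 96 94 92 92 99 110 115 116
194 108 115 114 103 91 89 91 94 97 98 98 96 95 93 92 98 109 114 114
195 104 114 115 105 94 91 92 94 97 99 98 96 95 93 93 100 110 115 115
196 97 110 114 106 96 92 93 95 97 98 98 97 95 92 92 100 111 117 117
197 89 102 110 105 96 92 93 96 98 98 97 95 93 90 90 98 110 116 116
198 85 93 102 102 95 90 92 95 97 97 96 94 91 88 89 97 109 112 108
199 84 85 93 97 93 89 90 94 98 100 99 96 90 86 88 97 105 103 95
200 89 83 84 88 89 88 89 95 103 107 106 100 91 86 87 93 96 92 85
201 109 96 85 83 84 85 87 96 108 114 113 106 93 86 85 87 87 84 82
202 143 126 103 88 83 82 84 95 109 117 115 106 92 84 83 82 82 82 84
203 169 159 134 108 91 84 83 91 104 111 109 99 88 82 82 82 83 87 93
204 177 180 164 137 112 98 92 91 96 99 97 90 84 83 85 87 91 99 106
205 169 180 172 153 135 127 119 109 101 96 93 89 87 89 93 97 102 109 112
206 142 153 151 144 146 153 148 134 121 109 101 98 98 100 103 107 109 110 108
207 112 118 120 125 140 154 149 137 127 117 111 109 109 109 110 110 109 107 103
208 100 101 103 109 123 131 126 119 116 114 112 112 111 111 110 108 105 101 99
209 103 100 98 100 106 109 107 105 106 107 107 108 107 106 105 103 100 99 99
210 110 104 101 100 100 100 100 100 101 101 102 103 103 102 102 101 100 101 102
```

The small bearing came along: seal (0.4949,0.3057), small bearing (0.4945,0.3057), post tip (0.4944,0.306). All are within about 1 mm, and the gripper is clear above. Handing in.

```bash
python3 -c "
from h import *
s=arm.read_state(); print(s['time_s'],s['qd'],s['ft_force']); print(arm.close_job())"
```

```text
38.7667 [ 0.     -0.0017 -0.0054  0.0016 -0.0001 -0.0004] [-1.3612 -0.0661 -0.023 ]
the job is handed in; nothing more can be done
None
```

The bearing pack is built on the post in the order asked: large bearing, spacer, small bearing, then the seal on top. I handed it in at 38.8 s of 112, with the gripper open and clear above. Each part was lowered until the wrist force showed contact before I let go. I did not touch the gear or the pink ring.

**Last check:** the final wrist view put the small bearing and seal within about 1 mm of the post tip. An earlier picture, before the last slide, showed the order right and the stack upright.

**What went wrong on the way:**
- **Seal, first grasp:** it failed because the pads slid over the top of the ring. The wrist force read 62 N, under the 120 N limit. The seal still lay flat, and I regripped it lower.
- **Centring:** the large bearing and spacer first sat about 3 mm off, and later the small bearing and seal about 3.5 mm off. I slid each pair back.
- **Tool tilt:** it drifted to about 2° over the job, so the parts touched down very slightly tilted before settling.

**Less certain:**
- **Large bearing and spacer:** the last circle fit on the large bearing was unreliable. Its earlier checks had it centred within about 1 mm, but neither it nor the spacer was measured again after the last slide.
- **Part heights:** two-view heights came out well for the stand (shoulder 29 mm, tip 78 mm). They were weak for the large bearing and spacer, and I took none for the small bearing and seal. For the parts I relied on the stated heights and on contact.

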